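# Tip the mould skip and lock it down

## Task

Lift the small wheeled skip by its sloping handle so that it tips forward over its wheels and both rubber moulds slide out into the catch tray, then lower it gently, without letting it fall, fully back down on its rest. Then take the T-key out of its block, pass its head down through the slot in the skip's side lug until the collar sits on the lug, and turn it a quarter turn so that the skip is locked. Do not touch the moulds, leave the talc pot and the spare mould where they are, and let go of everything at the end.

Things in the scene. Friction and masses are not known exactly. Their poses are not given: they have to be found in the camera images.
- stand: Fixed grey docking stand, two black-tyred wheels (82 mm) carrying the steel skip. Origin on the bench under the axle, midway between the wheels; x = tipping direction (to the tray), y left, z up. Axle along y at z = 75 mm. Spans x -110 to 41, y -101 to 101 mm; at its left a bracket, x -110 to -30, y 85 to 151 mm, its slotted plate at z 72 to 79 under the lug, hollow below.
- skip (a joint): Tip angle of the skip about the axle, rad: 0 down on its rest, grows as the handle is lifted (nose goes down), stop at 1.15. It falls back by its own weight from any angle (0.55 kg, about 3 N at the handle). The moulds start to slide at 0.45 to 0.65 and leave over the open nose; 1.0 held for half a second is ample.
- handle (a point): Grip point on the skip's handle: when down, 132 mm behind the axle (stand x -132, y 0), 168 mm high. Dark flat plate 92 mm wide (y), 10 thick, 50 long, 17 of it beyond this point; when down it slopes up and back at 35 deg from vertical, at 1.0 rad it leans 22 deg forward. Grip across the 10 mm, fingers along the slope. Top of the skip: 185 mm high. Axes: the skip's.
- lock_slot (a point): Middle of the slot's mouth on top of the lug at the skip's left: when down stand x -70, y 118 mm, 87 mm high. Slot 17 mm (x) by 34 mm (y) through the 6 mm lug and the bracket plate under it (15 mm from lug top to plate underside). Lug 50 (x) by 94 mm (y). The skip's side wall, top at 126 mm, is 60 mm from the slot's middle. Axes as the skip's.
- catch_tray: Fixed open aluminium tray, 140 (x) x 130 (y) x 26 mm, 4 mm walls, under and ahead of the skip's nose. Origin at the centre of its underside.
- mould_a: Pink rubber mould 63x44x23 mm, 67 g, lying in the skip on the left (+y) side. Origin at the centre of its underside, long side along x.
- mould_b: Pink rubber mould 64x46x23 mm, 74 g, lying in the skip on the right (-y) side. Origin at the centre of its underside, long side along x.
- t_key: Loose steel T-key 67 mm tall, 0.12 kg, upright in its block. Origin under the middle of its T-head, z up. Head 26 (x) x 9 (y) x 8 mm, shank 9 mm, collar 32 mm wide at z 28 to 33, grip bar 46 (x) x 12 (y) mm at z 33 to 67. Enters the slot with x along the stand's y; locked with x along the stand's x (either way round), collar on the lug, origin 28 mm below the lug's top.
- key_block: Fixed grey block 76 (x) x 56 (y) x 36 mm in which the key stands, in a slot along its x axis, 31x14 mm and 32 mm deep. Origin at the centre of its underside.
- pot: Loose white round talc pot, 71 mm across, 45 mm high, a bystander. Origin at the centre of its underside.
- spare_mould: Loose pink rubber mould 80x56x25 mm on the bench top, a bystander. Origin at the centre of its underside.

How it is judged:
By the outcome, as a careful person would: the job done as asked, in the order asked, and still so for the second after the job is handed in, with the robot touching nothing.
It also fails if it takes over 61 s, if anything falls off the work surface, if the arm or the gripper's body presses on something with over 40 N, if the wrist force passes 120 N, or if a joint passes its speed limit or range.

## Robot

A 7-joint arm with a two-finger parallel gripper is mounted at the origin on a cart in front of the work surface, level with it; the furniture and walls round the work are solid. World frame = base frame: x ahead of the robot, y to its left, z up, the work surface at z = 0. Lengths are in m, angles in degrees, forces in N, time in s.
With the tool pointing down it reaches from about 0.425 to 0.875 m from the base axis. Payload 4.7 kg.
Tool frame: the origin (TCP) lies on the centre line of the jaws, within the pads' length; the fingertips stand 11 mm ahead of it and the grasp point (between the pads) lies 8 mm behind it; z points along the fingers, y is the direction in which the jaws open and shut (so a half turn about z gives the same grasp; the last joint's range is limited). The gripper opens to 87 mm and grips with 3 to 60 N. Pads are 19 mm wide; open, the fingers measure 117 mm over their backs; the gripper's body (75 mm by 190 mm) begins 51 mm behind the grasp point.
Start: joints at [-73.791, 18.392, -4.016, 83.108, 1.295, 78.541, -3.26], TCP at [0.173, 0.627, 0.234] pointing down, gripper open.
Joint ranges: [-163.93, 163.93], [-17.29, 119.83], [-79.2, 71.16], [3.27, 140.29], [-89.18, 269.18], [5.43, 117.66], [-154.24, 154.24]. Speed limits (degrees/s): [147.25, 147.25, 180, 180, 180, 180, 180].

## Interface

Orientations are given as [roll, pitch, yaw] about the fixed x, y, z axes, in that order (R = Rz(yaw) Ry(pitch) Rx(roll)).
In Python, from cell import env gives the robot as it stands.
- The arm moves only by the tool servo_tool, never from a script. Its argument "moves" is text: rows parted by semicolons, each of 7 numbers parted by spaces: the shift along the tool's x, y, z as a fraction of full scale, then the turn, a rotation vector about the tool's x, y, z as a fraction of full scale, then the gripper's target within -1 to 1 (shut at 1, half-way at 0, fully open at -1). A call has 1 to 20 rows; each row shifts and turns the pose as measured when the row begins, along the tool's axes as they then stand; what a row does not reach is not made up. Full scale, the value 1, is 1000 mm for a shift and 0.5 rad for a turn. A row lasts 1/12 s, in which the tool goes at most 41.7 mm and 7.16 degrees, less where a joint would pass 70% of its speed; a pose out of reach is approached as far as the arm can. A call with a number of a shift or a turn outside -1 to 1 is refused whole. A call with a gripper value outside its range is refused whole. The fingers move at their own pace and stop on an object; "squeeze" is the grip in N (left out, the last holds). Time passes only in rows, so rows that do not move let the fingers close. It gives the time, the measured TCP pose, the force and the opening at its end, in the units of the state.
- env.get_obs(): the state, without advancing time (a new reading comes with each control period).
- env.read_camera(name): name is "side" or "top"; returns a dict with "img" (400x640x3 uint8, red, green, blue), "range_z" (400x640 float32, m along the optical axis (not along the pixel's ray), 0 where there is no reading), "mtx" (3x3 intrinsics, pixels), "k1" (the pictures are not rectified: a ray, as slopes to the right and down, at radius r is drawn at 1 + k1 r^2 times it, then the intrinsics apply), "T" (4x4, takes a point from camera to world coordinates). Camera axes: x right, y up, looking along -z (the intrinsics and any distortion apply to the point x, -y, -z); pixel columns grow to the right and rows downward; lengths in m; the calibration is good to about 2 mm. A picture is of the moment at which its call begins.
- env.sign_off(): hands the job in, once; it reports no verdict.
The state is a dict: "time_s": time; "qpos": joint angles; "joint_velocities": joint speeds; "effort": joint torques, N m; "tool_pos": TCP position; "tool_rot": TCP orientation; "force": force on the tool from outside, world axes, zero at the start; "wrist_torque": the same for the moment, N m; "grip_width": finger opening in m.
Only numpy, scipy, OpenCV 4.12 (cv2) and the standard library are available. Lean on these libraries where they do the work, as an engineer would, in place of code of your own. Each camera call takes 0.05 s, during which the arm holds its last target.

## Working session

There is one attempt and no reset: what is moved stays moved. The work goes in short steps, Python scripts to look and compute and a tool call to move; the robot and the scene stay as the last step left them, time stands still between calls to the robot, and variables do not carry over. Pictures are saved under pics/ and viewed, and the job is handed in when it is done.

Besides the shell and the picture viewer there is one more tool, called after "Request:" as name(argument=value, ...) on one line, values as JSON. servo_tool: Moves the arm, as the interface text tells. Its arguments: {"type":"object","properties":{"moves":{"type":"string"},"squeeze":{"type":"number"}},"required":["moves"]}

```bash
mkdir -p pics; ls
python3 - <<'E'
from cell import env
import cv2,numpy as np
o=env.get_obs();print({k:np.round(v,3) for k,v in o.items()})
for n in("side","top"):
    c=env.read_camera(n);cv2.imwrite(f"pics/{n}0.png",c["img"][:,:,::-1]);print(n,c["mtx"],c["k1"],np.round(c["T"],3))
    np.savez(f"{n}0.npz",**c)
E
```

```text
pics
{'time_s': np.float64(0.0), 'qpos': array([-73.792,  18.44 ,  -4.014,  83.177,   1.295,  78.541,  -3.26 ]), 'joint_velocities': array([-0.03 ,  0.027,  0.103,  0.044, -0.01 ,  0.022, -0.024]), 'effort': array([-0.0000e+00, -4.9130e+01, -4.0400e-01, -3.1253e+01, -6.4000e-02,
        4.4000e-02,  0.0000e+00]), 'tool_pos': array([0.173, 0.626, 0.232]), 'tool_rot': array([-1.79887e+02,  7.00000e-03,  1.64600e+02]), 'force': array([ 0.071, -0.717,  0.284]), 'wrist_torque': array([-0.068, -0.036, -0.027]), 'grip_width': np.float64(0.087)}
side [[435.16503626   0.         329.75652591]
 [  0.         435.16503626 198.56251969]
 [  0.           0.           1.        ]] -0.07899635008365972 [[-0.988  0.089 -0.128  0.458]
 [-0.156 -0.525  0.837  0.906]
 [ 0.008  0.846  0.532  0.674]
 [ 0.     0.     0.     1.   ]]
top [[510.61376493   0.         320.39038885]
 [  0.         510.61376493 199.6241727 ]
 [  0.           0.           1.        ]] -0.061137451591300004 [[ 0.023  0.992 -0.122  0.425]
 [-1.     0.024  0.005  0.047]
 [ 0.008  0.122  0.992  1.332]
 [ 0.     0.     0.     1.   ]]
```

View pics/side0.png

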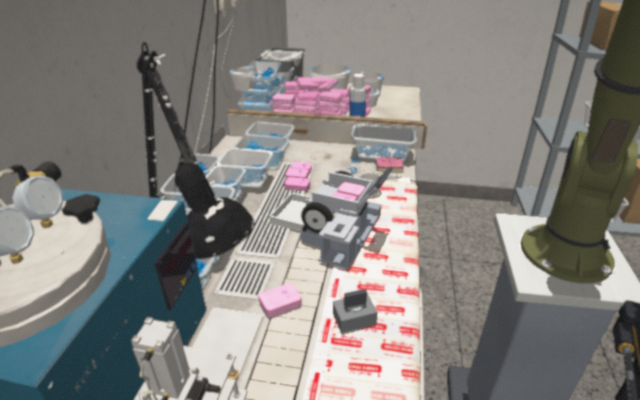

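View pics/top0.png

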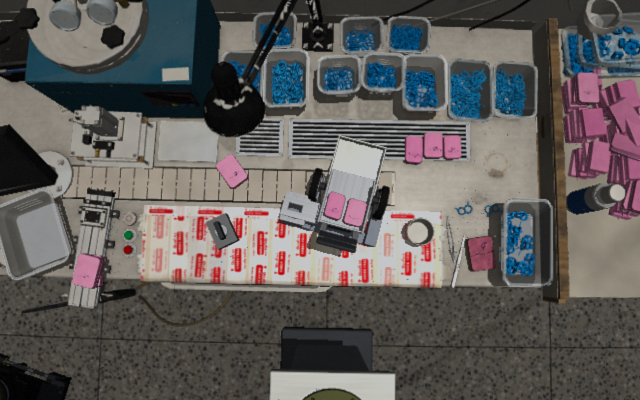

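```bash
cat > h.py <<'E'
import numpy as np,cv2
def load(n): return dict(np.load(n))
def cloud(c):
    K=c["mtx"];k1=float(c["k1"]);h,w=c["range_z"].shape
    u,v=np.meshgrid(np.arange(w),np.arange(h))
    pts=np.stack([u,v],-1).reshape(-1,1,2).astype(np.float64)
    n=cv2.undistortPoints(pts,K,np.array([k1,0,0,0,0.])).reshape(h,w,2)
    z=c["range_z"]
    P=np.stack([n[...,0]*z,-n[...,1]*z,-z],-1)
    W=P@c["T"][:3,:3].T+c["T"][:3,3]
    W[z==0]=np.nan
    return W
def proj(c,X):
    X=np.atleast_2d(X);P=(X-c["T"][:3,3])@c["T"][:3,:3]
    a=P[:,0]/-P[:,2];b=-P[:,1]/-P[:,2];r2=a*a+b*b;s=1+float(c["k1"])*r2
    K=c["mtx"];return np.stack([K[0,0]*a*s+K[0,2],K[1,1]*b*s+K[1,2]],-1)
def crop(c,x0,x1,y0,y1,s,f):
    cv2.imwrite(f,cv2.resize(c["img"][y0:y1,x0:x1,::-1],None,fx=s,fy=s,interpolation=cv2.INTER_CUBIC))
E
python3 - <<'E'
from h import *
t=load("top0.npz");s=load("side0.npz")
crop(t,190,450,120,270,3,"pics/tc.png");crop(s,250,430,150,350,3,"pics/sc.png")
W=cloud(t)
for y in range(130,262,6): print(y,' '.join('%4.0f'%(1000*W[y,x,2]) for x in range(276,396,5)))
E
```

```text
130    1   -3   -3   -2   -2    4    6    1   -2    4    0    7    5    3    5    0    3   -1    3    1    3    6   -1    1
136    3    1   -2    1   -1   -1   -4    1   -2    7   -4   -1    3   27   -0    2   -0   -1    2   -4    2   -6   -0    6
142   -1    2   -3    3    5    4   -1    3    2   -0    3    4    1    0    5    5    5   20   30   -4   -3   -7   -5   -6
148   -1    3    1    5   -5   -1   -2   -1   -4   -1    3   -3   24    4    5    5    8   -2    8    5    5   14   26    6
154   -0    5   -4    3    1    3   -1  nan   -3   -0   -1   -5    6    0   10    5    7    7    1    6    3    4   -5    3
160    1   -2   -1   -5   -3   -1   -2   -1   -1    0    1   -2    1    1    8    4    8    3    5    3    7    3    2   -2
166   -2    1    5    3   -1    0   -5   -7   -1   -5   -2   26    6    2    1    7    3    4    1    3    1   27   -3   -1
172    2   -2    0   -1    0    3   -6   -2  109  106   -5  102   89   85    5    6    5    5    3    3    6  -33   -4   -3
178   -2   -6   -6   -2   -2   -0   -1    3  116   70   -5   88   91   89   87   87   84   87   90    5    4
[... 927 characters left out ...]
   15  134  125   72  111  123   87   92   99   88   -2   36   36    1    2    4
232    4    1    0   -1    2    0   -2    3    1  154  151   12    9   10   18    9  119  125   18   35   36    1    6    0
238    1    3    2   -3   -1   -2    3    2    2  176  171  166  168  153  155  144  139   15   35   35   32   10   -1   -2
244   -3   -1   -0    1    1    5   -5    4   -0   -1  185  188  183  181  173  166  164   -2   33   36    3    1   -2    0
250   -2    1    1    3    0    8    4    3    2   -1   -1   -2   -1   -2  181  182    2    1    1    0    0   -1   -0    5
256    0   -3   -0    1   -3    1   -1   -1   -1    2   -0    0   -2   -1    6   -8    2    4   -4    0    5   -3    5   -3
```

View pics/tc.png

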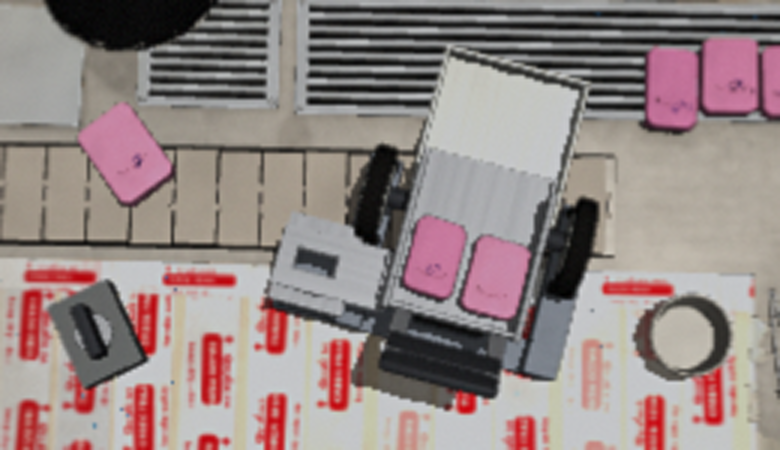

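View pics/sc.png

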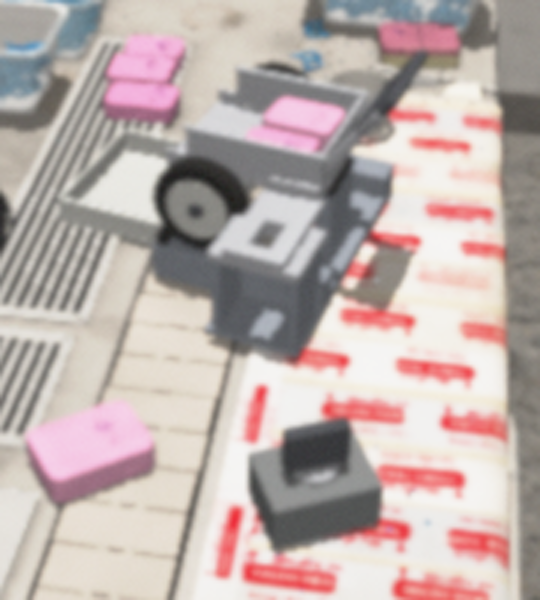

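```bash
cat > fit.py <<'E'
from h import *
t=load("top0.npz");W=cloud(t)
def reg(x0,x1,y0,y1,z0,z1):
    w=W[y0:y1,x0:x1].reshape(-1,3);return w[(w[:,2]>z0)&(w[:,2]<z1)]
def rect(p):
    r=cv2.minAreaRect((p[:,:2]*1000).astype(np.float32));return np.round(r[0],1),np.round(r[1],1),round(r[2],1)
# wheels, by image region
for nm,b in {"wl":(305,326,165,205),"wr":(371,393,183,222)}.items():
    p=reg(*b,.095,.125);print(nm,len(p),rect(p),np.median(p,0)*1000)
p=reg(278,322,190,226,.078,.098);print("lug",len(p),rect(p),p.mean(0)*1000)
p=reg(310,366,228,258,.125,.2);print("handle",len(p),rect(p),p.mean(0)*1000)
q=p[p[:,2]>.14];print("hplane",np.linalg.svd(q-q.mean(0))[2][2],q.mean(0))
p=reg(195,250,205,255,.028,.044);print("block",len(p),rect(p),p.mean(0)*1000)
p=reg(195,250,205,255,.055,.085);print("bar",len(p),rect(p),p.mean(0)*1000)
p=reg(333,390,130,175,.018,.034);print("tray",len(p),rect(p))
p=reg(400,436,215,250,.035,.06);print("pot",len(p),rect(p))
p=reg(215,250,150,190,.015,.035);print("spare",len(p),rect(p))
s=load("side0.npz");Ws=cloud(s)
w=Ws[280:320,325:380].reshape(-1,3)
for z0,z1 in((.028,.042),(.05,.085),(.055,.075)):
    p=w[(w[:,2]>z0)&(w[:,2]<z1)];print("side key",z0,len(p),rect(p),p.mean(0)*1000,p[:,2].max())
E
python3 fit.py
```

```text
wl 239 (array([609.3,  50. ]), array([87.5, 38.6]), 1.3) [614.82898056  54.66388909 111.14877425]
wr 261 (array([ 580.6, -100. ]), array([43.5, 75.2]), 79.9) [ 579.6935691  -109.51309992  110.38260776]
lug 866 (array([559.4,  88.4]), array([101.3,  83.7]), 89.2) [556.6521912   90.15534063  86.39209445]
handle 615 (array([478.3,  -7.6]), array([ 57.7, 113.5]), 1.3) [476.54685129  -0.75511711 166.16920007]
hplane [ 0.76334104 -0.18645617  0.61850187] [0.47487345 0.00173063 0.16903755]
block 554 (array([499.3, 291.3]), array([76.8, 57.3]), 26.4) [498.99731321 289.53888107  36.69429466]
bar 109 (array([499.7, 291. ]), array([45.9, 12.7]), 24.2) [499.05490476 289.88314731  73.24502012]
tray 194 (array([709.4, -58. ]), array([130.7,  75.7]), 75.0)
pot 152 (array([ 508.5, -214.6]), array([70.1, 68.7]), 89.5)
spare 628 (array([657.5, 274.4]), array([79.8, 55.4]), 37.3)
side key 0.028 621 (array([500.5, 290.8]), array([77.5, 58.6]), 26.1) [498.78385762 301.13245096  35.7653591 ] 0.0419991936097569
side key 0.05 293 (array([500.4, 292.6]), array([45.5, 13.6]), 23.0) [499.80861506 295.49935067  65.48100365] 0.07702638242835336
side key 0.055 227 (array([500.4, 292.5]), array([45. , 13.6]), 23.0) [499.7158485  295.34466133  67.60933136] 0.07495241802627717
```

Run:
```python
from h import *
t=load("top0.npz");s=load("side0.npz")
crop(t,275,395,165,260,6,"pics/tz.png");crop(s,300,400,165,270,5,"pics/sz.png")
```

```text
(no output)
```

View pics/tz.png

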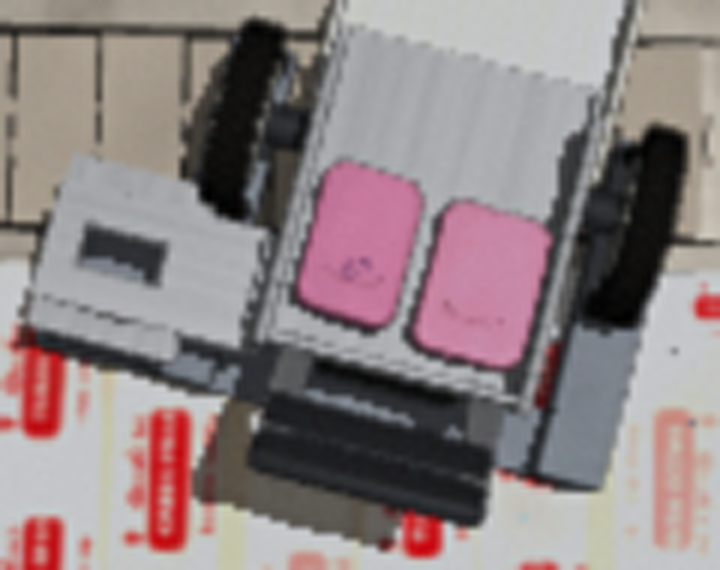

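View pics/sz.png

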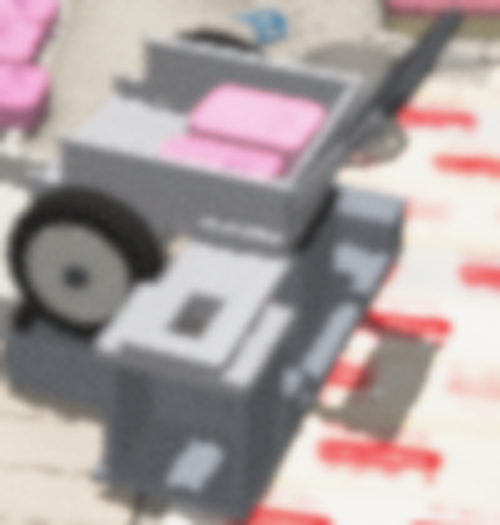

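```bash
cat > pose.py <<'E'
from h import *
from scipy.optimize import least_squares
t=load("top0.npz");s=load("side0.npz")
z=lambda a,b:(a/6+275-.4,b/6+165-.4)
y=lambda a,b:(a/5+300-.4,b/5+165-.4)
obs=[(t,(-70,118,87),z(123,255)),(s,(-70,118,87),y(197,314)),
(t,(-145.8,46,179.1),z(250,467)),(t,(-145.8,-46,179.1),z(478,526)),
(t,(-61.5,101,87),z(168,242)),(t,(-61.5,135,87),z(85,225)),(t,(-78.5,101,87),z(160,285)),(t,(-78.5,135,87),z(78,265)),
]
def tw(p,X):
    c,si=np.cos(p[2]),np.sin(p[2]);X=np.array(X)/1000
    return np.array([p[0]+c*X[0]-si*X[1],p[1]+si*X[0]+c*X[1],X[2]])
def res(p): return np.concatenate([proj(c,tw(p,X))[0]-np.array(o) for c,X,o in obs])
if __name__=="__main__":
    r=least_squares(res,[.6,-.03,-.23],loss='soft_l1');print(r.x,np.degrees(r.x[2]));print(np.round(res(r.x).reshape(-1,2),1))
    p=r.x
    for n,X in dict(handle=(-132,0,168),slot=(-70,118,87),wl=(0,0,0)).items(): print(n,tw(p,X))
    for c,b,k,f in((t,(275,395,165,260),6,"ot"),(s,(300,400,165,270),5,"os")):
        im=cv2.resize(c["img"][b[2]:b[3],b[0]:b[1],::-1],None,fx=k,fy=k,interpolation=cv2.INTER_CUBIC)
        def L(*P,col=(0,255,0)):
            q=[(proj(c,tw(p,X))[0]-[b[0]-.4,b[2]-.4])*k for X in P]
            cv2.polylines(im,[np.array(q).astype(np.int32)],False,col,1)
        L((-61.5,101,87),(-61.5,135,87),(-78.5,135,87),(-78.5,101,87),(-61.5,101,87))
        L((-145.8,46,179.1),(-145.8,-46,179.1),(-137.7,-46,184.8),(-137.7,46,184.8),(-145.8,46,179.1))
        L((-110,-101,36),(41,-101,36),col=(255,0,0));L((-110,-101,36),(-110,101,36),col=(255,0,0))
        L((0,-110,75),(0,110,75),col=(0,0,255))
        L((-95,58,87),(-45,58,87),(-45,152,87),(-95,152,87),(-95,58,87),col=(255,0,255))
        cv2.imwrite(f"pics/{f}.png",im)
E
python3 pose.py
```

```text
[ 0.60144307 -0.02771009 -0.22013089] -12.612570948847996
[[-0.2 -0.1]
 [-0.3 -0.1]
 [-0.3  0.2]
 [ 1.4  0.3]
 [-0.1  0.3]
 [ 0.3 -0.2]
 [-0.5 -0.1]
 [-0.2 -0.1]]
handle [0.47262838 0.00111308 0.168     ]
slot [0.55889842 0.10272745 0.087     ]
wl [ 0.60144307 -0.02771009  0.        ]
```

```bash
python3 -c "
import cv2,numpy as np
a=cv2.imread('pics/ot.png');b=cv2.imread('pics/os.png');b=cv2.resize(b,None,fx=1,fy=1)
cv2.imwrite('pics/o.png',cv2.resize(np.hstack([a,cv2.copyMakeBorder(b,0,45,0,0,0)[:570]]) ,(800,374)))"
```

```text
(no output)
```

View pics/ot.png

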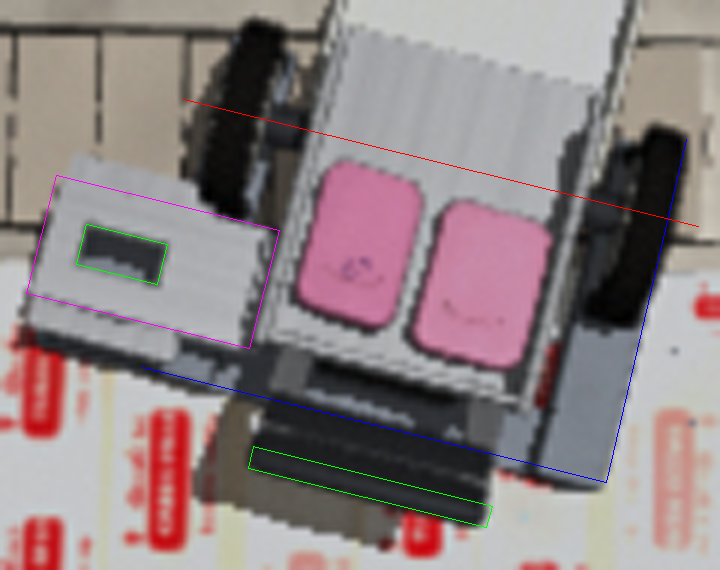

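View pics/os.png

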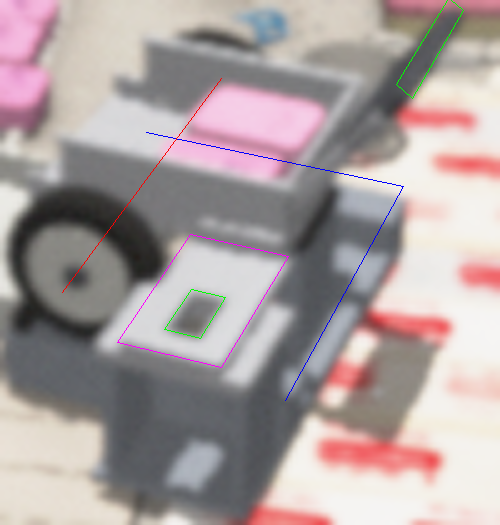

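```bash
cat > plan.py <<'E'
from h import *
from scipy.spatial.transform import Rotation as R,Slerp
from cell import env
P0=np.array([.6014,-.0277]);YAW=-13.0
def tw(X,yaw=YAW):
    c,s=np.cos(np.radians(yaw)),np.sin(np.radians(yaw));X=np.array(X)/1000
    return np.array([P0[0]+c*X[0]-s*X[1],P0[1]+s*X[0]+c*X[1],X[2]])
def cur():
    o=env.get_obs();return np.array(o["tool_pos"]),R.from_euler("xyz",o["tool_rot"],degrees=True),o
def down(az):  # tool down with jaw (tool y) pointing at azimuth az deg; x at az+90
    return R.from_euler("xyz",[180,0,az+90],degrees=True)
def hpose(a,back=0.,yaw=YAW):
    """TCP pose for gripping handle at tip angle a; back=m retreat along fingers"""
    G=np.array([-132,0,93.]);c,s=np.cos(a),np.sin(a)
    g=np.array([G[0]*c+G[2]*s,0,-G[0]*s+G[2]*c+75])
    th=np.radians(35)-a # lean back
    z=np.array([np.sin(th),0,-np.cos(th)]);y=np.array([np.cos(th),0,np.sin(th)]);x=np.cross(y,z)
    Rz=R.from_euler("z",yaw,degrees=True)
    Rt=Rz*R.from_matrix(np.stack([x,y,z],1))
    return tw(g,yaw)+Rz.apply(z)*(.008-back),Rt
def rows(p0,r0,way,g):
    """way: list of (p,R,n)"""
    out=[];p,r=np.array(p0),r0
    for (pt,rt,n) in way:
        sl=Slerp([0,1],R.concatenate([r,rt]));ps,rs=p,r
        for i in range(1,n+1):
            pn=ps+(pt-ps)*i/n;rn=sl(i/n)
            d=r.inv().apply(pn-p);w=(r.inv()*rn).as_rotvec()/.5
            out.append(' '.join('%.3f'%v for v in d)+' '+' '.join('%.3f'%v for v in w)+' %g'%g)
            p,r=pn,rn
    print(len(out),"rows");print('; '.join(out).replace('-0.000','0').replace('0.000','0'))
def show():
    p,r,o=cur();print("t",round(float(o["time_s"]),2),"p",np.round(p,4),"rpy",np.round(o["tool_rot"],1),"q",np.round(o["qpos"],1),"F",np.round(o["force"],1),"w",round(float(o["grip_width"]),4))
E
python3 - <<'E'
from plan import *
p,r,o=cur()
rows(p,r,[(np.array([.38,.42,.30]),down(45),9),(np.array([.45,.2,.30]),down(10),8)],-1)
print(hpose(0,.06)[0],hpose(0)[0],hpose(1)[0],hpose(0)[1].as_euler("xyz",degrees=True))
E
```

```text
17 rows
-0.028 -0.016 -0.007 0 0 0.115 -1; -0.029 -0.014 -0.007 0 0 0.115 -1; -0.030 -0.013 -0.007 0 0 0.115 -1; -0.031 -0.011 -0.007 0 0 0.115 -1; -0.031 -0.009 -0.007 0 0 0.115 -1; -0.032 -0.007 -0.007 0 0 0.115 -1; -0.032 -0.005 -0.007 0 0 0.115 -1; -0.032 -0.004 -0.007 0 0 0.115 -1; -0.032 -0.002 -0.007 0 0 0.115 -1; -0.026 -0.013 0 0 0 0.153 -1; -0.027 -0.011 0 0 0 0.153 -1; -0.027 -0.009 0 0 0 0.153 -1; -0.028 -0.007 0 0 0 0.153 -1; -0.028 -0.005 0 0 0 0.153 -1; -0.029 -0.003 0 0 0 0.153 -1; -0.029 -0.001 0 0 0 0.153 -1; -0.029 0.002 0 0 0 0.153 -1
[0.44372161 0.00870292 0.21059591] [0.47725416 0.00096133 0.16144678] [ 0.60520179 -0.02857771  0.22892038] [145.   0.  77.]
```

Request:
servo_tool(moves="-0.028 -0.016 -0.007 0 0 0.115 -1; -0.029 -0.014 -0.007 0 0 0.115 -1; -0.030 -0.013 -0.007 0 0 0.115 -1; -0.031 -0.011 -0.007 0 0 0.115 -1; -0.031 -0.009 -0.007 0 0 0.115 -1; -0.032 -0.007 -0.007 0 0 0.115 -1; -0.032 -0.005 -0.007 0 0 0.115 -1; -0.032 -0.004 -0.007 0 0 0.115 -1; -0.032 -0.002 -0.007 0 0 0.115 -1; -0.026 -0.013 0 0 0 0.153 -1; -0.027 -0.011 0 0 0 0.153 -1; -0.027 -0.009 0 0 0 0.153 -1")

```text
time_s: 1.1
tool_pos: [0.4065, 0.3274, 0.2898]
tool_rot: [-179.2, 0.3, 120.7]
force: [0.7, 0.5, -0.0]
grip_width: 0.0872
```

Run:
```python
from plan import *
show();p,r,o=cur()
rows(p,r,[(np.array([.42,.06,.30]),down(-13),9),(hpose(0,.10)[0]+[0,0,.01],hpose(0,.1)[1],9)],-.2)
```

```text
t 1.1 p [0.4065 0.3274 0.2898] rpy [-179.2    0.3  120.7] q [-54.1   1.9  12.6  96.   -0.3  83.1 -10.7] F [ 0.7  0.5 -0. ] w 0.0872
18 rows
-0.026 -0.014 -0.001 -0.003 0.002 0.169 -0.2; -0.027 -0.012 -0.001 -0.003 0.002 0.169 -0.2; -0.028 -0.009 -0.001 -0.003 0.002 0.169 -0.2; -0.029 -0.007 -0.001 -0.003 0.002 0.169 -0.2; -0.029 -0.004 -0.001 -0.003 0.002 0.169 -0.2; -0.030 -0.002 -0.001 -0.003 0.002 0.169 -0.2; -0.030 0.001 -0.001 -0.003 0.002 0.169 -0.2; -0.030 0.003 -0.001 -0.003 0.002 0.169 -0.2; -0.029 0.006 -0.001 -0.003 0.002 0.169 -0.2; -0.005 0.001 0.005 -0.136 0 0 -0.2; -0.005 0.001 0.005 -0.136 0 0 -0.2; -0.005 0.001 0.005 -0.136 0 0 -0.2; -0.005 0 0.005 -0.136 0 0 -0.2; -0.005 0 0.005 -0.136 0 0 -0.2; -0.005 0 0.005 -0.136 0 0 -0.2; -0.005 -0.001 0.005 -0.136 0 0 -0.2; -0.005 -0.001 0.005 -0.136 0 0 -0.2; -0.005 -0.002 0.005 -0.136 0 0 -0.2
```

Request:
servo_tool(moves="-0.026 -0.014 -0.001 0 0 0.17 -0.2; -0.027 -0.012 -0.001 0 0 0.17 -0.2; -0.028 -0.009 -0.001 0 0 0.17 -0.2; -0.029 -0.007 -0.001 0 0 0.17 -0.2; -0.029 -0.004 -0.001 0 0 0.17 -0.2; -0.030 -0.002 -0.001 0 0 0.17 -0.2; -0.030 0.001 -0.001 0 0 0.17 -0.2; -0.030 0.003 -0.001 0 0 0.17 -0.2; -0.029 0.006 -0.001 0 0 0.17 -0.2; -0.005 0.001 0.005 -0.136 0 0 -0.2; -0.005 0.001 0.005 -0.136 0 0 -0.2; -0.005 0.001 0.005 -0.136 0 0 -0.2; -0.005 0 0.005 -0.136 0 0 -0.2; -0.005 0 0.005 -0.136 0 0 -0.2")

```text
time_s: 2.27
tool_pos: [0.4247, 0.0323, 0.2883]
tool_rot: [170.2, 0.6, 74.4]
force: [0.0, 0.8, -0.1]
grip_width: 0.0525
```

Run:
```python
from plan import *
show();p,r,o=cur()
rows(p,r,[(hpose(0,.10)[0]+[0,0,.01],hpose(0,.1)[1],8)],-.2)
print(hpose(0,.1)[0])
```

```text
t 2.27 p [0.4247 0.0323 0.2883] rpy [170.2   0.6  74.4] q [ -3.2 -17.2  -7.1 113.4   2.8  75.2 -26.2] F [ 0.   0.8 -0.1] w 0.0525
8 rows
-0.002 -0.001 0.004 -0.110 0.007 -0.010 -0.2; -0.002 -0.001 0.004 -0.110 0.007 -0.010 -0.2; -0.002 -0.001 0.004 -0.110 0.007 -0.010 -0.2; -0.002 -0.001 0.004 -0.110 0.007 -0.010 -0.2; -0.002 -0.002 0.004 -0.110 0.007 -0.010 -0.2; -0.002 -0.002 0.004 -0.110 0.007 -0.010 -0.2; -0.002 -0.002 0.004 -0.110 0.007 -0.010 -0.2; -0.002 -0.002 0.004 -0.110 0.007 -0.010 -0.2
[0.42136659 0.01386399 0.24336199]
```

```bash
cat > fk.py <<'E'
import numpy as np,itertools
from scipy.spatial.transform import Rotation as R
from scipy.optimize import least_squares
D=[([-73.792,18.44,-4.014,83.177,1.295,78.541,-3.26],[.173,.626,.232],[-179.887,.007,164.6]),
([-54.1,1.9,12.6,96.,-.3,83.1,-10.7],[.4065,.3274,.2898],[-179.2,.3,120.7]),
([-3.2,-17.2,-7.1,113.4,2.8,75.2,-26.2],[.4247,.0323,.2883],[170.2,.6,74.4])]
def fk(q,p,sg):
    h,L1,a1,L2,a2,L3=p
    q=np.array(q)*sg
    e=lambda ax,v:R.from_euler(ax,v,degrees=True)
    r=e('z',q[0]);T=np.array([0,0,h])
    r=r*e('y',q[1]);r=r*e('z',q[2]);T=T+r.apply([a1,0,L1])
    r=r*e('y',q[3]);T=T+r.apply([-a1,0,0]);r=r*e('z',q[4]);T=T+r.apply([0,0,L2])
    r=r*e('y',q[5]);r=r*e('z',q[6]);T=T+r.apply([a2,0,L3])
    return T,r*e('z',90)
if __name__=="__main__":
    res=[]
    for s in itertools.product([1,-1],repeat=4):
        sg=np.array([s[0],1,s[1],1,s[2],1,s[3]])
        err=0
        for q,t,o in D:
            _,r=fk(q,[0]*6,sg);ro=R.from_euler('xyz',o,degrees=True)
            e0=min((r.inv()*ro).magnitude(),((r*R.from_euler('z',180,degrees=True)).inv()*ro).magnitude());err+=e0
        res.append((np.degrees(err),s))
    res.sort();print(res[:4])
    s=res[0][1];sg=np.array([s[0],1,s[1],1,s[2],1,s[3]])
    for mask in ([1,1,0,1,0,1],[1,1,1,1,0,1]):
        mask=np.array(mask)
        f=lambda p:np.concatenate([fk(q,p*mask,sg)[0]-t for q,t,o in D]+[(p-[.35,.42,0,.4,0,.25])*1e-3])
        r=least_squares(f,[.35,.42,0,.4,0,.25]);print(np.round(r.x*mask,4),np.round(f(r.x)[:9]*1000,1))
E
python3 fk.py
```

```text
[(np.float64(0.22850162824550435), (-1, -1, -1, -1)), (np.float64(8.75797031266311), (-1, -1, 1, -1)), (np.float64(47.486206769171865), (-1, 1, -1, -1)), (np.float64(50.65808292695807), (-1, 1, 1, -1))]
[ 0.3806  0.5125 -0.      0.5051  0.      0.5339] [-23.9  12.4  -0.4 -27.5  10.9   0.2   4.   14.1   0.2]
[ 0.382   0.5127 -0.0016  0.5069  0.      0.5336] [-23.9  12.4   0.  -27.4  10.9   0.3   4.   14.1  -0.3]
```

```bash
cat > fk2.py <<'E'
from fk import *
SG=np.array([-1,1,-1,1,-1,1,-1])
def fk2(q,p):
    h,L1,a1,L2,a2,L3,d1,d2,d3=p
    q=np.array(q)*SG
    e=lambda ax,v:R.from_euler(ax,v,degrees=True)
    r=e('z',q[0]);T=np.array([0,0,h])
    r=r*e('y',q[1]);r=r*e('z',q[2]);T=T+r.apply([a1,d1,L1])
    r=r*e('y',q[3]);T=T+r.apply([0,d2,0]);r=r*e('z',q[4]);T=T+r.apply([a2,0,L2])
    r=r*e('y',q[5]);T=T+r.apply([0,d3,L3]);r=r*e('z',q[6])
    return T,r*e('z',90)
x0=np.array([.35,.45,0,.45,0,.25,0,0,0])
def fit(D,w=2e-3):
    f=lambda p:np.concatenate([fk2(q,p)[0]-t for q,t,o in D]+[(p-x0)*w*np.array([.3,.3,3,.3,3,.3,1,1,1])])
    r=least_squares(f,x0);return r.x,f(r.x)[:3*len(D)]*1000
if __name__=="__main__":
    p,e=fit(D);print(np.round(p,3),np.round(e,1))
E
python3 fk2.py
```

```text
[ 0.247  0.463  0.001  0.521  0.041  0.309 -0.018 -0.018  0.009] [-0.4  0.1  0.   0.2 -0.3 -0.  -0.  -0.   0. ]
```

```bash
cat > ik.py <<'E'
from fk2 import *
from plan import hpose,cur,down,tw
LO=np.array([-163.93,-17.29,-79.2,3.27,-89.18,5.43,-154.24]);HI=np.array([163.93,119.83,71.16,140.29,269.18,117.66,154.24])
def ik(P,Rt,p,q0):
    def f(q):
        T,r=fk2(q,p);return np.concatenate([(T-P)*10,(r.inv()*Rt).as_rotvec()*3,(q-q0)*1e-5])
    best=None
    for q3 in (q0[2],-60,-30,30,60):
        qi=np.clip(np.array([q0[0]-q3+q0[2],q0[1]+5,q3,q0[3],q0[4],q0[5],q0[6]]),LO+.2,HI-.2)
        s=least_squares(f,qi,bounds=(LO,HI))
        if best is None or s.cost<best.cost-1e-5:best=s
    T,r=fk2(best.x,p);return best.x,np.linalg.norm(T-P)*1000,np.degrees((r.inv()*Rt).magnitude())
if __name__=="__main__":
    p,e=fit(D);q0=np.array(D[2][0])
    for nm,(P,Rt) in dict(h0b10=hpose(0,.1),h0b06=hpose(0,.06),h0=hpose(0),h3=hpose(.3),h6=hpose(.6),h1=hpose(1.)).items():
        q,a,b=ik(P,Rt,p,q0);print(nm,np.round(q,1),round(a,1),round(b,1))
E
python3 ik.py
```

```text
h0b10 [-14.5 -17.3  -6.7 125.3  23.5  53.2 -47.2] 58.4 8.4
h0b06 [-11.1 -17.3  -7.3 129.4  23.7  44.6 -46.1] 39.4 4.9
h0 [ -6.7 -17.3  -8.3 134.8  24.7  33.5 -45.6] 1.7 0.2
h3 [ -1.5  -7.6  -4.6 117.6   6.4  53.3 -22.2] 0.0 0.0
h6 [  2.    6.3  -3.6  99.3   0.6  73.7 -14.7] 0.0 0.0
h1 [  6.2  27.9  -5.4  73.3  -2.1 100.7 -12.1] 0.0 0.0
```

Run:
```python
from ik import *
p,e=fit(D);q0=np.array(D[2][0])
def pose(tilt,X,Z,yaw=-13):
    # TCP at stand x X, z Z (mm), tilt deg back lean
    th=np.radians(tilt)
    z=np.array([np.sin(th),0,-np.cos(th)]);y=np.array([np.cos(th),0,np.sin(th)]);x=np.cross(y,z)
    return tw([X,0,Z],yaw),R.from_euler('z',yaw,degrees=True)*R.from_matrix(np.stack([x,y,z],1))
for t in (10,20,30,35):
  for X in (-150,-130,-110):
    for Z in (240,200,165):
        q,a,b=ik(*pose(t,X,Z),p,q0);print(t,X,Z,np.round(q,0),round(a,1),round(b,1))
```

```text
10 -150 240 [ -2. -12.  -4. 115.   3.  68. -20.] 0.0 0.0
10 -150 200 [ -2. -10.  -4. 118.   3.  63. -20.] 0.0 0.0
10 -150 165 [ -2.  -8.  -5. 120.   3.  58. -21.] 0.0 0.0
10 -130 240 [ -2. -10.  -4. 113.   3.  67. -19.] 0.0 0.0
10 -130 200 [ -1.  -8.  -4. 116.   3.  62. -20.] 0.0 0.0
10 -130 165 [ -1.  -5.  -4. 118.   3.  58. -20.] 0.0 0.0
10 -110 240 [ -1.  -7.  -4. 111.   3.  67. -19.] 0.0 0.0
10 -110 200 [ -1.  -5.  -4. 114.   3.  62. -19.] 0.0 0.0
10 -110 165 [ -1.  -3.  -4. 116.   3.  58. -19.] 0.0 0.0
20 -150 240 [ -4. -17.  -5. 121.   7.  59. -25.] 4.8 0.8
20 -150 200 [ -3. -16.  -6. 125.   7.  53. -25.] 0.0 0.0
20 -150 165 [ -3. -14.  -7. 127.   8.  49. -27.] 0.0 0.0
20 -130 240 [ -2. -16.  -5. 119.   7.  58. -23.] 0.0 0.0
20 -130 200 [ -2. -14.  -6. 122.   7.  53. -25.] 0.0 0.0
20 -130 165 [ -2. -11.  -6. 125.   8.  48. -26.] 0.0 0.0
20 -110 240 [ -2. -13.  -5. 117.   7.  57. -23.] 0.0 0.0
20 -110 200 [ -2. -11.  -5. 120.   7.  52. -24.] 0.0 0.0
20 -110 165 [ -2.  -9.  -6. 123.   8.  47. -25.] 0.0 0.0
30 -150 240 [ -8. -17.  -6. 123.  15.  52. -34.] 28.7 4.1
30 -150 200 [ -7
[... 260 characters left out ...]
.] 0.0 0.0
30 -110 240 [ -5. -17.  -6. 123.  13.  48. -30.] 5.9 0.8
30 -110 200 [ -1. -16.  -9. 127.  13.  42. -31.] 0.0 0.0
30 -110 165 [ -1. -13. -10. 129.  16.  37. -34.] 0.0 0.0
35 -150 240 [-10. -17.  -7. 125.  21.  48. -42.] 40.1 5.3
35 -150 200 [-10. -17.  -7. 131.  24.  42. -45.] 29.7 3.4
35 -150 165 [ -9. -17.  -8. 135.  26.  36. -49.] 17.4 1.7
35 -130 240 [ -8. -17.  -6. 125.  20.  46. -39.] 28.8 3.7
35 -130 200 [ -8. -17.  -7. 130.  22.  40. -42.] 17.7 1.9
35 -130 165 [ -7. -17.  -8. 134.  25.  34. -46.] 4.8 0.5
35 -110 240 [ -6. -17.  -6. 125.  19.  44. -36.] 16.9 2.1
35 -110 200 [ -6. -17.  -7. 130.  21.  38. -40.] 5.1 0.5
35 -110 165 [  2. -16. -14. 133.  21.  32. -41.] 0.0 0.0
```

```bash
cat >> plan.py <<'E'
def pose(tilt,X,Z,Y=0,yaw=YAW):
    th=np.radians(tilt)
    z=np.array([np.sin(th),0,-np.cos(th)]);y=np.array([np.cos(th),0,np.sin(th)]);x=np.cross(y,z)
    return tw([X,Y,Z],yaw),R.from_euler('z',yaw,degrees=True)*R.from_matrix(np.stack([x,y,z],1))
E
python3 - <<'E'
from plan import *
p,r,o=cur()
rows(p,r,[(*pose(16,-127,240),6),(*pose(20,-127,195),5)],-1)
E
```

```text
11 rows
-0.003 0.008 0.010 -0.036 0.007 -0.014 -1; -0.003 0.008 0.010 -0.036 0.007 -0.014 -1; -0.003 0.008 0.010 -0.036 0.007 -0.014 -1; -0.003 0.008 0.010 -0.036 0.007 -0.014 -1; -0.003 0.008 0.010 -0.036 0.007 -0.014 -1; -0.003 0.007 0.010 -0.036 0.007 -0.014 -1; 0 -0.002 0.009 -0.028 0 0 -1; 0 -0.003 0.009 -0.028 0 0 -1; 0 -0.003 0.009 -0.028 0 0 -1; 0 -0.003 0.009 -0.028 0 0 -1; 0 -0.003 0.008 -0.028 0 0 -1
```

Request:
servo_tool(moves="-0.003 0.008 0.010 -0.036 0.007 -0.014 -1; -0.003 0.008 0.010 -0.036 0.007 -0.014 -1; -0.003 0.008 0.010 -0.036 0.007 -0.014 -1; -0.003 0.008 0.010 -0.036 0.007 -0.014 -1; -0.003 0.008 0.010 -0.036 0.007 -0.014 -1; -0.003 0.007 0.010 -0.036 0.007 -0.014 -1; 0 -0.002 0.009 -0.028 0 0 -1; 0 -0.003 0.009 -0.028 0 0 -1")

```text
time_s: 2.93
tool_pos: [0.4785, -0.0087, 0.2178]
tool_rot: [161.9, 0.2, 76.3]
force: [0.4, 0.4, -0.0]
grip_width: 0.0865
```

```bash
python3 - <<'E'
from plan import *
show();p,r,o=cur()
rows(p,r,[(*pose(22,-127,195),4),(*pose(24,-127,163),5),(*pose(33,-127,162),4)],-1)
for n in("top","side"):
    c=env.read_camera(n);np.savez(n+"1.npz",**c)
    crop(c,*((270,400,160,270) if n=="top" else (290,440,100,250)),4,f"pics/{n}1.png")
E
python3 -c "
import cv2,numpy as np
a=cv2.imread('pics/top1.png');b=cv2.imread('pics/side1.png');h=max(a.shape[0],b.shape[0])
f=lambda i:cv2.copyMakeBorder(i,0,h-i.shape[0],0,0,0)
o=np.hstack([f(a),f(b)]);cv2.imwrite('pics/c1.png',cv2.resize(o,None,fx=800/o.shape[1],fy=800/o.shape[1]))"
```

```text
t 2.93 p [ 0.4785 -0.0087  0.2178] rpy [161.9   0.2  76.3] q [ -2.  -15.   -4.3 121.2   6.2  56.9 -22.5] F [ 0.4  0.4 -0. ] w 0.0865
13 rows
0.002 -0.002 0.005 -0.034 0.004 -0.005 -1; 0.002 -0.003 0.005 -0.034 0.004 -0.005 -1; 0.002 -0.003 0.005 -0.034 0.004 -0.005 -1; 0.002 -0.003 0.005 -0.034 0.004 -0.005 -1; 0 -0.002 0.006 -0.014 0 0 -1; 0 -0.002 0.006 -0.014 0 0 -1; 0 -0.002 0.006 -0.014 0 0 -1; 0 -0.003 0.006 -0.014 0 0 -1; 0 -0.003 0.006 -0.014 0 0 -1; 0 0 0 -0.079 0 0 -1; 0 0 0 -0.079 0 0 -1; 0 0 0 -0.079 0 0 -1; 0 0 0 -0.079 0 0 -1
```

View pics/c1.png

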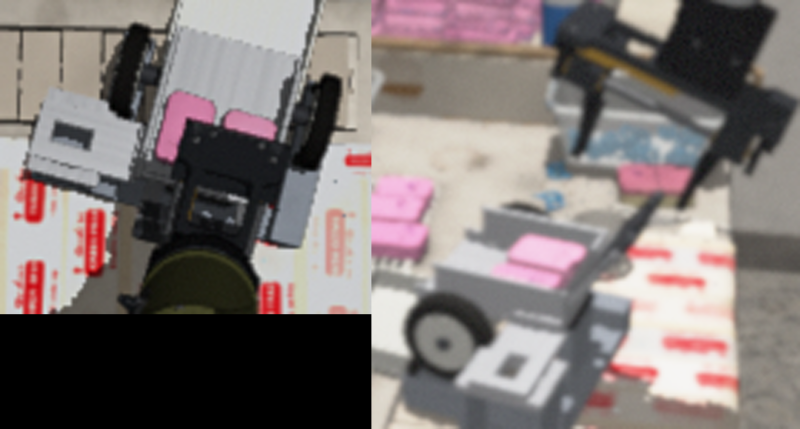

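Request:
servo_tool(moves="0.002 -0.002 0.005 -0.034 0.004 -0.005 -1; 0.002 -0.003 0.005 -0.034 0.004 -0.005 -1; 0.002 -0.003 0.005 -0.034 0.004 -0.005 -1; 0.002 -0.003 0.006 -0.034 0.004 -0.005 -1; 0 -0.002 0.007 -0.014 0 0 -1; 0 -0.002 0.007 -0.014 0 0 -1; 0 -0.002 0.007 -0.014 0 0 -1; 0 -0.003 0.007 -0.014 0 0 -1; 0 -0.003 0.007 -0.014 0 0 -1; 0 0 0 -0.079 0 0 -1; 0 0 0 -0.079 0 0 -1; 0 0 0 -0.079 0 0 -1")

```text
time_s: 4.03
tool_pos: [0.4917, 0.0007, 0.1525]
tool_rot: [149.1, 0.1, 76.9]
force: [0.3, -0.4, 0.2]
grip_width: 0.0872
```

Run:
```python
from plan import *
show();p,r,o=cur();print(hpose(0)[0])
rows(p,r,[(*pose(34,-127.4,161.5),4)],-1)
```

```text
t 4.03 p [0.4917 0.0007 0.1525] rpy [1.491e+02 1.000e-01 7.690e+01] q [ -1.3 -17.2  -9.7 134.6  16.6  35.1 -35.8] F [ 0.3 -0.4  0.2] w 0.0872
[0.47725416 0.00096133 0.16144678]
4 rows
-0.001 -0.002 -0.004 -0.027 0.001 -0.001 -1; -0.001 -0.002 -0.004 -0.027 0.001 -0.001 -1; -0.001 -0.002 -0.004 -0.027 0.001 -0.001 -1; -0.001 -0.002 -0.004 -0.027 0.001 -0.001 -1
```

Run:
```python
from plan import *
p,r,o=cur()
for a in(.05,.08,.1,.15):
    P,Rr=hpose(a);print(a,np.round(P,4),np.round(r.inv().apply(P-p)*1000,1),np.round(np.degrees((r.inv()*Rr).as_rotvec()),1))
rows(p,r,[(*hpose(.1),4)],-1)
```

```text
0.05 [ 0.4816 -0.      0.1677] [ -3.   -0.5 -18. ] [-1.2  0.1 -0.1]
0.08 [ 0.4844 -0.0007  0.1714] [ -3.    3.8 -19.7] [ 0.5  0.1 -0.1]
0.1 [ 0.4863 -0.0011  0.1737] [ -3.    6.7 -20.7] [ 1.6  0.1 -0.1]
0.15 [ 0.4912 -0.0023  0.1795] [ -3.   14.1 -23.1] [ 4.5  0.1 -0.1]
4 rows
-0.001 0.002 -0.005 0.014 0.001 -0.001 -1; -0.001 0.002 -0.005 0.014 0.001 -0.001 -1; -0.001 0.002 -0.005 0.014 0.001 -0.001 -1; -0.001 0.002 -0.005 0.014 0.001 -0.001 -1
```

Request:
servo_tool(moves="-0.001 0.001 -0.005 0.01 0 0 -0.2; -0.001 0.001 -0.005 0.01 0 0 0; -0.001 0.001 -0.005 0.01 0 0 0.2; 0 0 0 0 0 0 0.4; 0 0 0 0 0 0 0.5", squeeze=20)

```text
time_s: 4.45
tool_pos: [0.493, -0.0002, 0.1645]
tool_rot: [150.5, 0.2, 76.8]
force: [-0.8, -0.1, 0.2]
grip_width: 0.0615
```

Run:
```python
from plan import *
show();p,r,o=cur()
for a in(.05,.08,.1,.15):
    P,Rr=hpose(a);print(a,np.round(P,4),np.round(r.inv().apply(P-p)*1000,1),np.round(np.degrees((r.inv()*Rr).as_rotvec()),1))
```

```text
t 4.45 p [ 4.930e-01 -2.000e-04  1.645e-01] rpy [150.5   0.2  76.8] q [ -1.  -17.2  -9.4 132.6  14.5  38.1 -33.1] F [-0.8 -0.1  0.2] w 0.0615
0.05 [ 0.4816 -0.      0.1677] [-2.4 -8.1 -8.2] [-2.6  0.3 -0. ]
0.08 [ 0.4844 -0.0007  0.1714] [ -2.4  -3.9 -10. ] [-0.9  0.3 -0. ]
0.1 [ 0.4863 -0.0011  0.1737] [ -2.4  -1.  -11.1] [ 0.3  0.3 -0. ]
0.15 [ 0.4912 -0.0023  0.1795] [ -2.4   6.3 -13.7] [ 3.1  0.3 -0. ]
```

Request:
servo_tool(moves="0 0 0 0 0 0 0.8; 0 0 0 0 0 0 0.8; 0 0 0 0 0 0 1; 0 0 0 0 0 0 1; 0 0 0 0 0 0 1; 0 0 0 0 0 0 1; 0 0 0 0 0 0 1; 0 0 0 0 0 0 1", squeeze=25)

```text
time_s: 5.12
tool_pos: [0.489, -0.0002, 0.1616]
tool_rot: [151.1, 0.3, 76.7]
force: [-7.3, -1.5, 9.4]
grip_width: 0.01
```

Run:
```python
from plan import *
show();p,r,o=cur()
for a in(.05,.08,.1,.15):
    P,Rr=hpose(a);print(a,np.round(P,4),np.round(r.inv().apply(P-p)*1000,1),np.round(np.degrees((r.inv()*Rr).as_rotvec()),1))
for n in("side",):
    c=env.read_camera(n)
    crop(c,290,440,100,250,4,f"pics/{n}2.png")
```

```text
t 5.12 p [ 4.890e-01 -2.000e-04  1.616e-01] rpy [151.1   0.3  76.7] q [ -1.1 -17.2  -9.4 132.7  14.3  38.6 -33.1] F [-7.3 -1.5  9.4] w 0.01
0.05 [ 0.4816 -0.      0.1677] [-1.6 -3.4 -8.9] [-3.2  0.4 -0. ]
0.08 [ 0.4844 -0.0007  0.1714] [ -1.6   0.9 -10.7] [-1.5  0.4 -0.1]
0.1 [ 0.4863 -0.0011  0.1737] [ -1.6   3.7 -11.8] [-0.3  0.4 -0.1]
0.15 [ 0.4912 -0.0023  0.1795] [ -1.6  11.  -14.4] [ 2.5  0.4 -0.1]
```

View pics/side2.png

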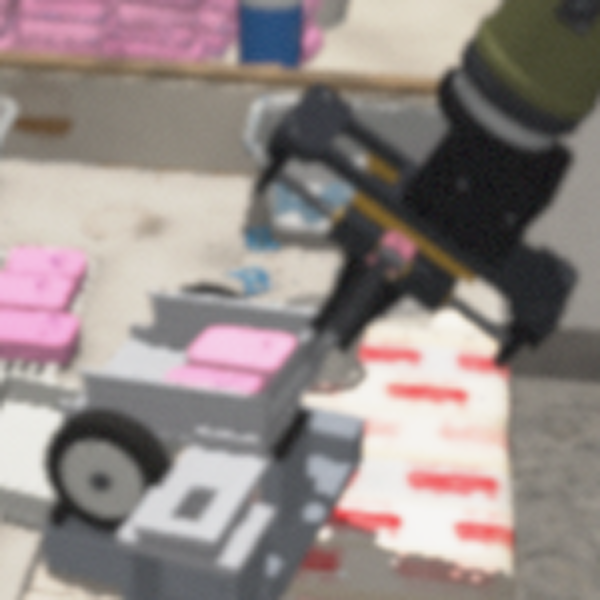

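```bash
cat >> plan.py <<'E'
def screw(da,n,g=1):
    p,r,o=cur();c=tw([0,0,75]);ax=R.from_euler('z',YAW,degrees=True).apply([0,1,0])
    # tip angle from tool lean: tilt back th=35-a
    z=r.apply([0,0,1]);f=R.from_euler('z',YAW,degrees=True).apply([1,0,0])
    th=np.degrees(np.arctan2(z@f,-z[2]));v=p-c
    print("lean",round(th,1),"a~",round(np.radians(35-th),3),"radius",round(np.linalg.norm(v-ax*(v@ax)),4),"lat",round(v@ax,4))
    D=R.from_rotvec(ax*da)
    d=r.inv().apply(D.apply(v)-v);w=r.inv().apply(ax*da)/.5
    print("row:",np.round(d,4),np.round(w,4),g)
E
python3 - <<'E'
from plan import *
screw(.04,1)
p1=hpose(0)[0]-tw([0,0,75]);print(np.linalg.norm(p1))
E
```

```text
lean 29.1 a~ 0.103 radius 0.1444 lat 0.0015
row: [-0.      0.0053 -0.0022] [ 0.08   -0.0001 -0.0006] 1
0.15396982926705016
```

Request:
servo_tool(moves="0 0.003 -0.001 0.04 0 0 1; 0 0.0053 -0.0022 0.08 0 0 1; 0 0.0053 -0.0022 0.08 0 0 1; 0 0.0053 -0.0022 0.08 0 0 1; 0 0.0053 -0.0022 0.08 0 0 1; 0 0.0053 -0.0022 0.08 0 0 1", squeeze=35)

```text
time_s: 5.67
tool_pos: [0.5128, -0.006, 0.1867]
tool_rot: [163.8, 0.1, 76.7]
force: [-1.5, 0.7, -1.9]
grip_width: 0.0096
```

Run:
```python
from plan import *
show();screw(.04,1)
```

```text
t 5.67 p [ 0.5128 -0.006   0.1867] rpy [1.638e+02 1.000e-01 7.670e+01] q [ -2.2  -7.7  -3.6 118.6   6.   54.  -22. ] F [-1.5  0.7 -1.9] w 0.0096
lean 16.2 a~ 0.329 radius 0.1442 lat 0.0012
row: [ 0.      0.0054 -0.0022] [ 0.08   -0.0004 -0.0003] 1
```

Request:
servo_tool(moves="0 0.0053 -0.0022 0.08 0 0 1; 0 0.0053 -0.0022 0.08 0 0 1; 0 0.0053 -0.0022 0.08 0 0 1; 0 0.0053 -0.0022 0.08 0 0 1; 0 0.0053 -0.0022 0.08 0 0 1; 0 0.0053 -0.0022 0.08 0 0 1; 0 0.0053 -0.0022 0.08 0 0 1; 0 0.0053 -0.0022 0.08 0 0 1; 0 0.0053 -0.0022 0.08 0 0 1; 0 0.0053 -0.0022 0.08 0 0 1")

```text
time_s: 6.5
tool_pos: [0.5656, -0.0189, 0.2139]
tool_rot: [-171.7, 0.0, 76.5]
force: [-2.3, 1.3, -0.3]
grip_width: 0.01
```

Run:
```python
from plan import *
show();screw(.04,1)
```

```text
t 6.5 p [ 0.5656 -0.0189  0.2139] rpy [-171.7    0.    76.5] q [  0.1  14.9   0.4  90.2  -2.   82.9 -12.6] F [-2.3  1.3 -0.3] w 0.01
lean -8.3 a~ 0.755 radius 0.1437 lat 0.0005
row: [ 0.      0.0053 -0.0022] [ 0.08   -0.0007  0.0001] 1
```

Seven more rows, then hold for over half a second.

Request:
servo_tool(moves="0 0.0053 -0.0022 0.08 0 0 1; 0 0.0053 -0.0022 0.08 0 0 1; 0 0.0053 -0.0022 0.08 0 0 1; 0 0.0053 -0.0022 0.08 0 0 1; 0 0.0053 -0.0022 0.08 0 0 1; 0 0.0053 -0.0022 0.08 0 0 1; 0 0.003 -0.0012 0.045 0 0 1; 0 0 0 0 0 0 1; 0 0 0 0 0 0 1; 0 0 0 0 0 0 1; 0 0 0 0 0 0 1; 0 0 0 0 0 0 1; 0 0 0 0 0 0 1; 0 0 0 0 0 0 1; 0 0 0 0 0 0 1")

```text
time_s: 7.75
tool_pos: [0.6056, -0.0288, 0.2182]
tool_rot: [-155.2, -0.0, 76.5]
force: [-2.1, 1.2, 1.3]
grip_width: 0.0097
```

Run:
```python
from plan import *
show();screw(-.04,1)
c=env.read_camera("side");crop(c,240,440,120,270,4,"pics/side3.png")
c=env.read_camera("top");crop(c,270,420,110,260,4,"pics/top3.png")
```

```text
t 7.75 p [ 0.6056 -0.0288  0.2182] rpy [-155.2   -0.    76.5] q [  2.1  32.4   1.2  69.   -5.1 103.  -10.3] F [-2.1  1.2  1.3] w 0.0097
lean -24.8 a~ 1.044 radius 0.1433 lat -0.0001
row: [-0.     -0.0052  0.0024] [-0.08    0.0006 -0.0003] 1
```

View pics/side3.png

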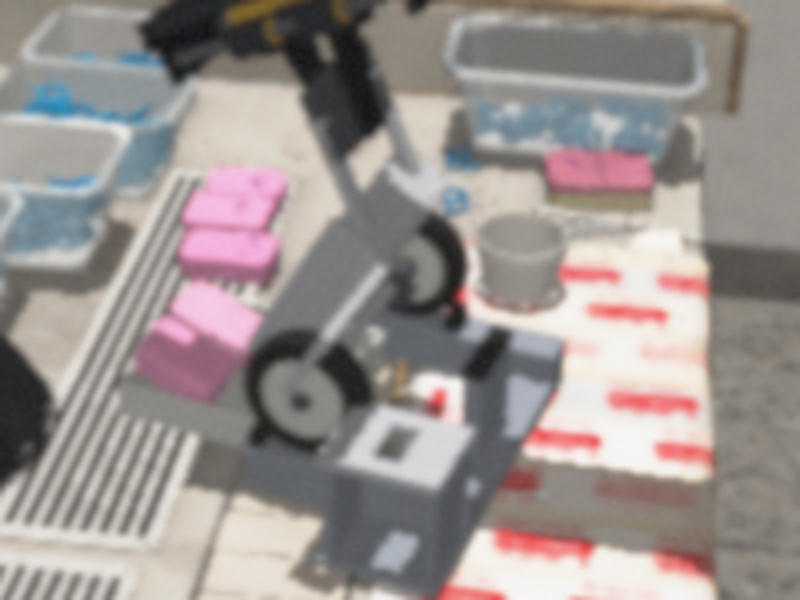

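View pics/top3.png

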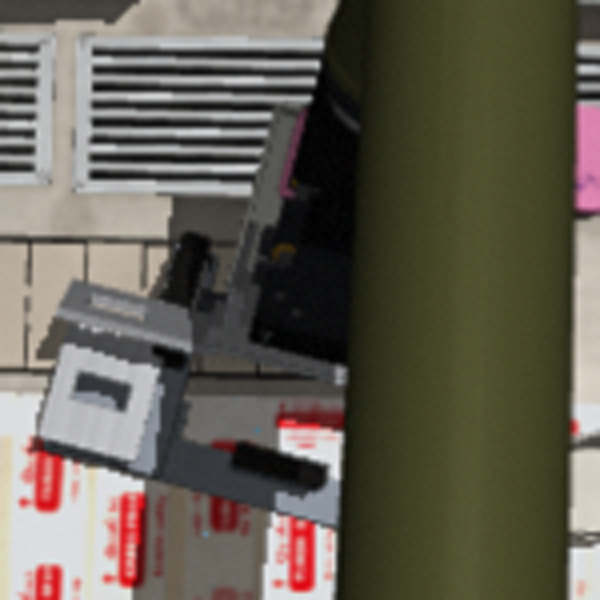

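Request:
servo_tool(moves="0 -0.003 0.0012 -0.04 0 0 1; 0 -0.0052 0.0023 -0.08 0 0 1; 0 -0.0052 0.0023 -0.08 0 0 1; 0 -0.0052 0.0023 -0.08 0 0 1; 0 -0.0052 0.0023 -0.08 0 0 1; 0 -0.0052 0.0023 -0.08 0 0 1; 0 -0.0052 0.0023 -0.08 0 0 1; 0 -0.0052 0.0023 -0.08 0 0 1; 0 -0.0052 0.0023 -0.08 0 0 1; 0 -0.0052 0.0023 -0.08 0 0 1; 0 -0.0052 0.0023 -0.08 0 0 1; 0 -0.0052 0.0023 -0.08 0 0 1")

```text
time_s: 8.85
tool_pos: [0.5407, -0.0128, 0.2046]
tool_rot: [177.3, -0.0, 76.6]
force: [-2.3, 1.7, -0.6]
grip_width: 0.01
```

Run:
```python
from plan import *
show();screw(-.03,1)
import fk2,ik
D=list(fk2.D)+[([-2.,-15,-4.3,121.2,6.2,56.9,-22.5],[.4785,-.0087,.2178],0),([-1.3,-17.2,-9.7,134.6,16.6,35.1,-35.8],[.4917,.0007,.1525],0),
([-2.2,-7.7,-3.6,118.6,6,54,-22],[.5128,-.006,.1867],0),([.1,14.9,.4,90.2,-2,82.9,-12.6],[.5656,-.0189,.2139],0),([2.1,32.4,1.2,69,-5.1,103,-10.3],[.6056,-.0288,.2182],0)]
pp,e=fk2.fit(D);print(np.round(pp,3),np.round(e,1))
q0=np.array([-1.3,-17.2,-9.7,134.6,16.6,35.1,-35.8])
for a in(.1,.06,.03,0):
    for b in (0,-.01,-.015):
        q,x,y=ik.ik(*hpose(a,b),pp,q0);print(a,b,np.round(q,1),round(x,1),round(y,1))
```

```text
t 8.85 p [ 0.5407 -0.0128  0.2046] rpy [177.3  -0.   76.6] q [ -1.3   4.2  -0.6 103.2   0.8  69.9 -15.6] F [-2.3  1.7 -0.6] w 0.01
lean 2.7 a~ 0.564 radius 0.1439 lat 0.0008
row: [-0.     -0.0039  0.0018] [-0.06    0.0004 -0.    ] 1
[ 0.249  0.466  0.001  0.512  0.002  0.353 -0.015 -0.015  0.004] [-0.4  0.7 -0.3 -2.6 -2.5 -0.3  1.7  0.2  0.3  0.3  0.6  0.6  0.2 -0.7
 -0.1 -0.4  0.3 -0.2  0.4 -0.2 -0.   0.8 -0.3  0. ]
0.1 0 [ -6.9 -17.3  -4.1 131.5  16.1  40.7 -34.1] 5.7 0.8
0.1 -0.01 [ -6.4 -17.3  -4.2 132.5  16.3  38.8 -34.1] 0.6 0.1
0.1 -0.015 [ -1.9 -16.8  -8.  132.7  14.4  37.6 -32.5] 0.0 0.0
0.06 0 [ -8.2 -17.3  -4.3 133.   19.7  38.5 -38.5] 11.5 1.6
0.06 -0.01 [ -7.6 -17.3  -4.3 134.1  19.9  36.6 -38.4] 6.1 0.8
0.06 -0.015 [ -7.3 -17.3  -4.4 134.6  20.   35.7 -38.4] 3.3 0.4
0.03 0 [ -9.3 -17.3  -4.4 134.3  22.9  36.9 -42.4] 15.5 2.0
0.03 -0.01 [ -8.6 -17.3  -4.5 135.3  23.1  35.  -42.3] 9.9 1.2
0.03 -0.015 [ -8.3 -17.3  -4.5 135.8  23.2  34.  -42.3] 7.0 0.8
0 0 [-10.5 -17.3  -4.5 135.7  26.8  35.3 -47.1] 19.2 2.4
0 -0.01 [ -9.7 -17.3  -4.6 136.7  27.   33.3 -46.9] 13.3 1.6
0 -0.015 [ -9.3 -17.3  -4.7 137.1  27.1  32.4 -46.8] 10.3 1.2
```

Request:
servo_tool(moves="0 -0.0052 0.0023 -0.08 0 0 1; 0 -0.0052 0.0023 -0.08 0 0 1; 0 -0.0052 0.0023 -0.08 0 0 1; 0 -0.0052 0.0023 -0.08 0 0 1; 0 -0.0052 0.0023 -0.08 0 0 1; 0 -0.0052 0.0023 -0.08 0 0 1; 0 -0.0052 0.0023 -0.08 0 0 1; 0 -0.0039 0.0018 -0.06 0 0 1; 0 -0.0039 0.0018 -0.06 0 0 1")

```text
time_s: 9.6
tool_pos: [0.4998, -0.0028, 0.1743]
tool_rot: [156.5, -0.1, 76.7]
force: [-1.1, 1.5, -2.1]
grip_width: 0.0096
```

Run:
```python
from plan import *
show();screw(-.02,1)
```

```text
t 9.6 p [ 0.4998 -0.0028  0.1743] rpy [ 1.565e+02 -1.000e-01  7.670e+01] q [ -2.6 -13.5  -5.5 126.7  10.   45.1 -27.2] F [-1.1  1.5 -2.1] w 0.0096
lean 23.5 a~ 0.2 radius 0.1443 lat 0.0014
row: [-0.     -0.0026  0.0012] [-0.04    0.0002  0.    ] 1
```

Request:
servo_tool(moves="0 -0.0026 0.0012 -0.04 0 0 1; 0 -0.0026 0.0012 -0.04 0 0 1; 0 -0.0026 0.0012 -0.04 0 0 1; 0 -0.0026 0.0012 -0.04 0 0 1; 0 -0.0026 0.0012 -0.04 0 0 1; 0 -0.0013 0.0006 -0.02 0 0 1; 0 0 0 0 0 0 1")

```text
time_s: 10.18
tool_pos: [0.491, -0.0002, 0.1599]
tool_rot: [150.1, 0.3, 76.6]
force: [-0.6, -1.0, -0.7]
grip_width: 0.0099
```

Run:
```python
from plan import *
show();screw(-.02,1)
```

```text
t 10.18 p [ 4.910e-01 -2.000e-04  1.599e-01] rpy [150.1   0.3  76.6] q [ -1.  -17.3  -9.8 133.3  15.3  37.3 -34.4] F [-0.6 -1.  -0.7] w 0.0099
lean 29.9 a~ 0.089 radius 0.1419 lat 0.002
row: [ 0.     -0.0026  0.0012] [-0.04    0.0001  0.0003] 1
```

Request:
servo_tool(moves="0 0 0 0 0 0 0.77; 0 0 0 0 0 0 0.73; 0 0 0 0 0 0 0.69; 0 0 0 0 0 0 0.65; 0 0 0 0 0 0 0.61; 0 0 0 0 0 0 0.57; 0 0 0 0 0 0 0.53; 0 0 0 0 0 0 0.49")

```text
time_s: 10.85
tool_pos: [0.4914, -0.0004, 0.1591]
tool_rot: [150.0, 0.2, 76.7]
force: [-0.6, -0.4, -1.7]
grip_width: 0.0209
```

Run:
```python
from plan import *
show();screw(-.02,1)
c=env.read_camera("side");crop(c,270,420,130,260,5,"pics/side4.png")
```

```text
t 10.85 p [ 4.914e-01 -4.000e-04  1.591e-01] rpy [150.    0.2  76.7] q [ -1.3 -17.3  -9.4 133.5  15.5  37.  -34.5] F [-0.6 -0.4 -1.7] w 0.0209
lean 30.0 a~ 0.087 radius 0.1412 lat 0.0018
row: [ 0.     -0.0026  0.0011] [-0.04    0.0001  0.0002] 1
```

View pics/side4.png

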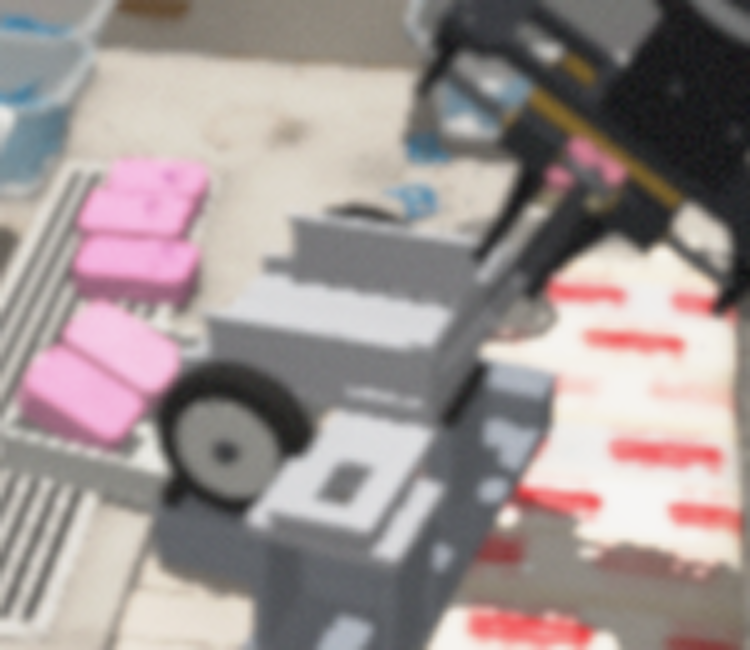

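Request:
servo_tool(moves="0 0 0 0 0 0 0.45; 0 0 0 0 0 0 0.41; 0 0 0 0 0 0 0.37; 0 0 0 0 0 0 0.33; 0 0 0 0 0 0 0.29; 0 0 0 0 0 0 0.25; 0 0 0 0 0 0 0.21; 0 0 0 0 0 0 0.17; 0 0 0 0 0 0 0.13; 0 0 0 0 0 0 0.09")

```text
time_s: 11.73
tool_pos: [0.4914, -0.0005, 0.1592]
tool_rot: [150.0, 0.2, 76.7]
force: [-0.4, -0.6, -1.5]
grip_width: 0.0382
```

Run:
```python
from plan import *
show()
c=env.read_camera("side");np.savez("side5.npz",**c);crop(c,270,420,130,260,5,"pics/side5.png")
```

```text
t 11.73 p [ 0.4914 -0.0005  0.1592] rpy [150.    0.2  76.7] q [ -1.3 -17.3  -9.4 133.5  15.5  37.  -34.5] F [-0.4 -0.6 -1.5] w 0.0382
```

View pics/side5.png

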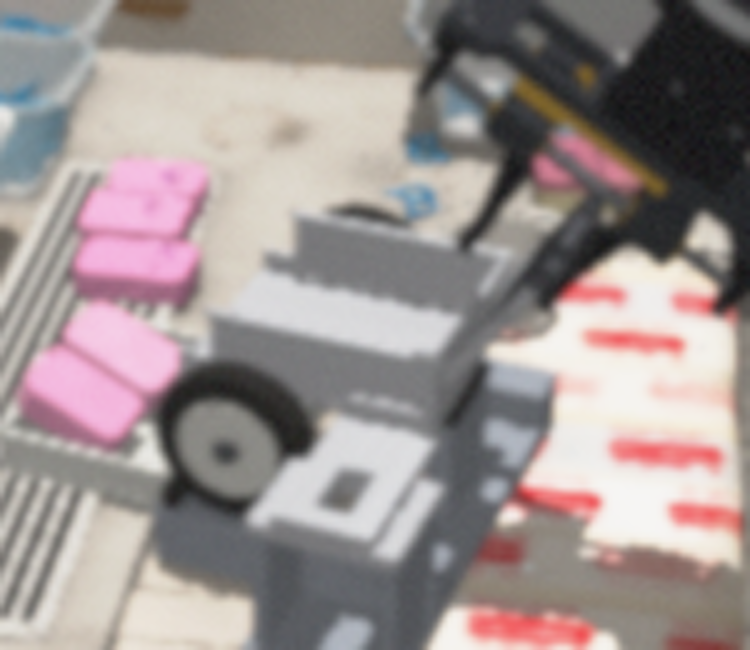

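Request:
servo_tool(moves="0 0 0 0 0 0 0.05; 0 0 0 0 0 0 0.01; 0 0 0 0 0 0 -0.03; 0 0 0 0 0 0 -0.07; 0 0 0 0 0 0 -0.11; 0 0 0 0 0 0 -0.15; 0 0 0 0 0 0 -0.19; 0 0 0 0 0 0 -0.23")

```text
time_s: 12.45
tool_pos: [0.4944, -0.0002, 0.1621]
tool_rot: [149.6, 0.1, 76.8]
force: [-0.9, -0.7, -0.6]
grip_width: 0.0522
```

Run:
```python
from plan import *
show()
c=env.read_camera("side");np.savez("side6.npz",**c);crop(c,270,420,130,260,5,"pics/side6.png")
a=load("side0.npz")
for n in("side5.npz","side6.npz"):
    b=load(n)
    # lug/skip region shift vs start
    y0,y1,x0,x1=195,250,318,352
    A=cv2.cvtColor(a["img"][y0:y1,x0:x1],cv2.COLOR_RGB2GRAY).astype(np.float32);B=cv2.cvtColor(b["img"][y0:y1,x0:x1],cv2.COLOR_RGB2GRAY).astype(np.float32)
    print(n,cv2.phaseCorrelate(A,B),np.abs(A-B).mean())
```

```text
t 12.45 p [ 4.944e-01 -2.000e-04  1.621e-01] rpy [1.496e+02 1.000e-01 7.680e+01] q [ -1.3 -17.3  -9.4 133.2  15.6  36.9 -34.5] F [-0.9 -0.7 -0.6] w 0.0522
side5.npz ((-0.044226947776198955, -0.06584566522503366), 1.00651707108374) 2.2411764
side6.npz ((-0.01761912894214035, -0.1272870727152835), 1.012658103969362) 2.2187166
```

View pics/side6.png

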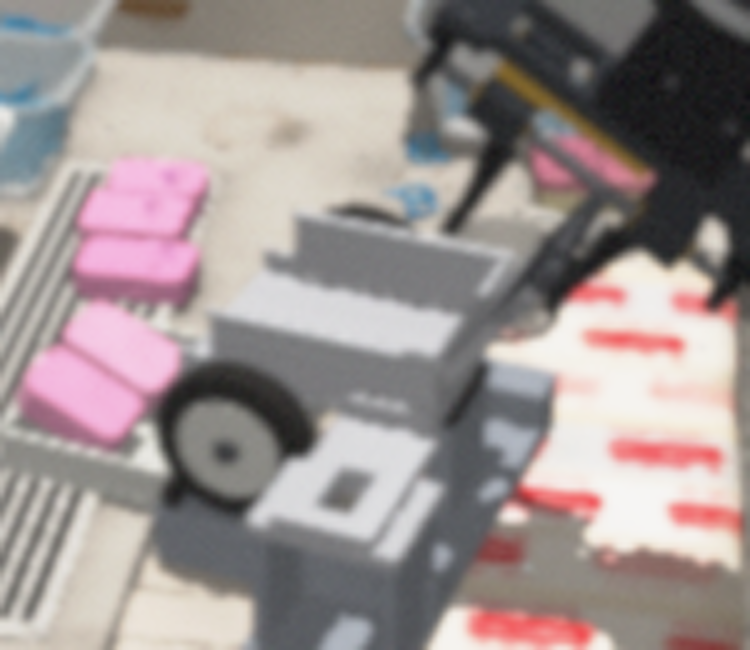

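Run:
```python
from plan import *
p,r,o=cur();print(np.linalg.inv(np.array([[np.cos(np.radians(-13)),-np.sin(np.radians(-13))],[np.sin(np.radians(-13)),np.cos(np.radians(-13))]]))@(p[:2]-P0))
rows(p,r,[(*pose(22,-120,172),3),(*pose(15,-120,245),4),(*pose(0,-110,290),4)],-1)
```

```text
[-0.11049003  0.00278096]
11 rows
-0.001 -0.001 -0.004 0.098 0.003 -0.002 -1; -0.001 -0.001 -0.004 0.098 0.003 -0.002 -1; -0.001 -0.001 -0.004 0.098 0.003 -0.002 -1; 0 0.007 -0.017 0.061 0 0 -1; 0 0.006 -0.017 0.061 0 0 -1; 0 0.006 -0.017 0.061 0 0 -1; 0 0.005 -0.017 0.061 0 0 -1; 0 0.005 -0.010 0.131 0 0 -1; 0 0.005 -0.011 0.131 0 0 -1; 0 0.004 -0.011 0.131 0 0 -1; 0 0.003 -0.011 0.131 0 0 -1
```

Request:
servo_tool(moves="0 0 0 0 0 0 -0.8; 0 0 0 0 0 0 -1; 0 0 0 0 0 0 -1; 0 0 0 0 0 0 -1; -0.001 -0.003 -0.004 0.098 0.003 -0.002 -1; -0.001 -0.003 -0.004 0.098 0.003 -0.002 -1; -0.001 -0.002 -0.004 0.098 0.003 -0.002 -1")

```text
time_s: 13.08
tool_pos: [0.4781, 0.0001, 0.1673]
tool_rot: [158.5, 0.1, 77.2]
force: [-0.0, -0.8, 0.2]
grip_width: 0.0855
```

Run:
```python
from plan import *
show();p,r,o=cur();print(np.linalg.inv(np.array([[np.cos(np.radians(-13)),-np.sin(np.radians(-13))],[np.sin(np.radians(-13)),np.cos(np.radians(-13))]]))@(p[:2]-P0))
rows(p,r,[(*pose(16,-124,245),4),(*pose(0,-110,300),5)],-1)
```

```text
t 13.08 p [4.781e-01 1.000e-04 1.673e-01] rpy [1.585e+02 1.000e-01 7.720e+01] q [ -3.3 -14.9  -5.1 128.    8.8  47.  -26.2] F [-0.  -0.8  0.2] w 0.0855
[-0.12634668 -0.00063586]
9 rows
0 0.008 -0.018 0.048 0 0.001 -1; 0 0.007 -0.018 0.048 0 0.001 -1; 0 0.007 -0.018 0.048 0 0.001 -1; 0 0.006 -0.018 0.048 0 0.001 -1; 0 0.006 -0.010 0.112 0 0 -1; 0 0.005 -0.010 0.112 0 0 -1; 0 0.005 -0.010 0.112 0 0 -1; 0 0.004 -0.011 0.112 0 0 -1; 0 0.003 -0.011 0.112 0 0 -1
```

Request:
servo_tool(moves="0 0.008 -0.018 0.048 0 0 -1; 0 0.007 -0.018 0.048 0 0 -1; 0 0.007 -0.018 0.048 0 0 -1; 0 0.006 -0.018 0.048 0 0 -1; 0 0.006 -0.010 0.112 0 0 -1; 0 0.005 -0.010 0.112 0 0 -1; 0 0.005 -0.010 0.112 0 0 -1; 0 0.004 -0.011 0.112 0 0 -1; 0 0.003 -0.011 0.112 0 0 -1")

```text
time_s: 13.83
tool_pos: [0.4925, -0.0036, 0.3071]
tool_rot: [-179.1, -0.0, 77.3]
force: [0.0, 0.4, 0.1]
grip_width: 0.0867
```

Run:
```python
from plan import *
show();p,r,o=cur()
rows(p,r,[(np.array([.50,.15,.28]),down(-40),6),(np.array([.50,.2915,.20]),down(-65.5),7)],-.1)
```

```text
t 13.83 p [ 0.4925 -0.0036  0.3071] rpy [-179.1   -0.    77.3] q [ -3.1  -1.6   0.6  97.5  -0.2  85.  -15.2] F [0.  0.4 0.1] w 0.0867
13 rows
0.025 -0.004 0.005 -0.005 0.001 0.159 -0.1; 0.025 -0.006 0.005 -0.005 0.001 0.159 -0.1; 0.024 -0.008 0.005 -0.005 0.001 0.159 -0.1; 0.023 -0.010 0.005 -0.005 0.001 0.159 -0.1; 0.023 -0.012 0.005 -0.005 0.001 0.159 -0.1; 0.022 -0.014 0.005 -0.005 0.001 0.159 -0.1; 0.015 -0.013 0.011 0 0 0.127 -0.1; 0.015 -0.014 0.011 0 0 0.127 -0.1; 0.014 -0.015 0.011 0 0 0.127 -0.1; 0.013 -0.016 0.011 0 0 0.127 -0.1; 0.012 -0.016 0.011 0 0 0.127 -0.1; 0.011 -0.017 0.011 0 0 0.127 -0.1; 0.010 -0.018 0.011 0 0 0.127 -0.1
```

Request:
servo_tool(moves="0.025 -0.004 0.005 -0.005 0 0.16 -0.1; 0.025 -0.006 0.005 -0.005 0 0.16 -0.1; 0.024 -0.008 0.005 -0.005 0 0.16 -0.1; 0.023 -0.010 0.005 -0.005 0 0.16 -0.1; 0.023 -0.012 0.005 -0.005 0 0.16 -0.1; 0.022 -0.014 0.005 -0.005 0 0.16 -0.1; 0.015 -0.013 0.011 0 0 0.127 -0.1; 0.015 -0.014 0.011 0 0 0.127 -0.1; 0.014 -0.015 0.011 0 0 0.127 -0.1; 0.013 -0.016 0.011 0 0 0.127 -0.1; 0.012 -0.016 0.011 0 0 0.127 -0.1; 0.011 -0.017 0.011 0 0 0.127 -0.1; 0.010 -0.018 0.011 0 0 0.127 -0.1; 0 0 0 0 0 0 -0.1")

```text
time_s: 15.0
tool_pos: [0.5194, 0.3015, 0.2001]
tool_rot: [179.8, -0.6, 21.0]
force: [-1.0, 1.0, -0.8]
grip_width: 0.0481
```

Run:
```python
from plan import *
show();p,r,o=cur()
rows(p,r,[(np.array([.50,.2915,.10]),down(-65.5),5),(np.array([.50,.2915,.055]),down(-65.5),5)],-.1)
```

```text
t 15.0 p [0.5194 0.3015 0.2001] rpy [179.8  -0.6  21. ] q [ -22.3   13.6  -12.4   93.3    3.4   73.  -104.3] F [-1.   1.  -0.8] w 0.0481
10 rows
-0.005 0 0.020 0.002 -0.004 -0.024 -0.1; -0.004 0 0.020 0.002 -0.004 -0.024 -0.1; -0.004 0 0.020 0.002 -0.004 -0.024 -0.1; -0.004 0 0.020 0.002 -0.004 -0.024 -0.1; -0.004 0 0.020 0.002 -0.004 -0.024 -0.1; 0 0 0.009 0 0 0 -0.1; 0 0 0.009 0 0 0 -0.1; 0 0 0.009 0 0 0 -0.1; 0 0 0.009 0 0 0 -0.1; 0 0 0.009 0 0 0 -0.1
```

Request:
servo_tool(moves="-0.005 0 0.020 0.002 -0.004 -0.024 -0.1; -0.004 0 0.020 0.002 -0.004 -0.024 -0.1; -0.004 0 0.020 0.002 -0.004 -0.024 -0.1; -0.004 0 0.018 0.002 -0.004 -0.024 -0.1; -0.004 0 0.01 0.002 -0.004 -0.024 -0.1; 0 0 0 0 0 0 -0.1")

```text
time_s: 15.5
tool_pos: [0.5013, 0.294, 0.1101]
tool_rot: [-180.0, -0.2, 25.0]
force: [-0.0, -0.2, 0.3]
grip_width: 0.0477
```

Run:
```python
from plan import *
show();p,r,o=cur()
rows(p,r,[(np.array([.50,.2915,.10]),down(-65.5),2),(np.array([.50,.2915,.055]),down(-65.5),5)],-.1)
c=env.read_camera("side");np.savez("side7.npz",**c);crop(c,290,440,220,345,5,"pics/side7.png")
```

```text
t 15.5 p [0.5013 0.294  0.1101] rpy [-180.    -0.2   25. ] q [ -21.9   15.8  -12.8  101.5    3.9   63.  -101.1] F [-0.  -0.2  0.3] w 0.0477
7 rows
-0.001 0.001 0.005 0 -0.003 0.008 -0.1; -0.001 0.001 0.005 0 -0.003 0.008 -0.1; 0 0 0.009 0 0 0 -0.1; 0 0 0.009 0 0 0 -0.1; 0 0 0.009 0 0 0 -0.1; 0 0 0.009 0 0 0 -0.1; 0 0 0.009 0 0 0 -0.1
```

View pics/side7.png

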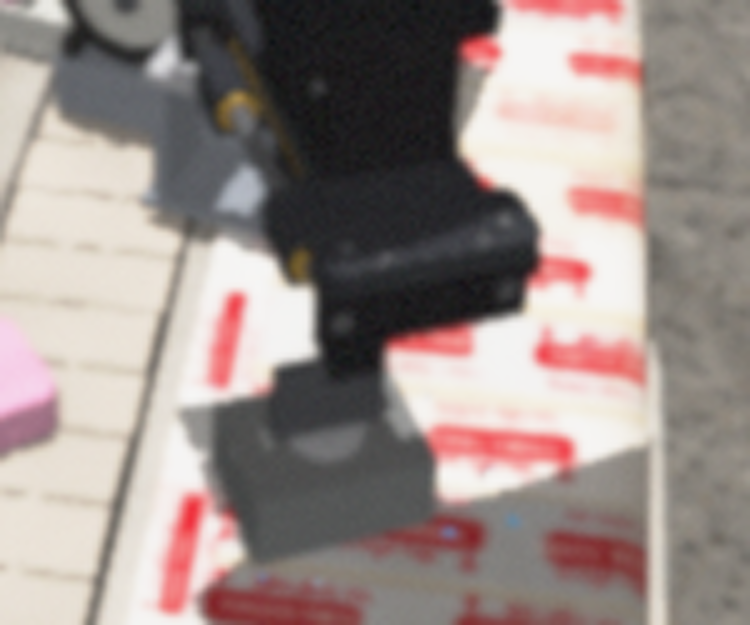

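Request:
servo_tool(moves="-0.001 0.001 0.007 0 -0.003 0.008 -0.1; -0.001 0.001 0.009 0 -0.003 0.008 -0.1; 0 0 0.01 0 0 0 -0.1; 0 0 0.01 0 0 0 -0.1; 0 0 0.01 0 0 0 -0.1; 0 0 0.008 0 0 0 -0.1; 0 0 0.004 0 0 0 -0.1; 0 0 0 0 0 0 -0.1")

```text
time_s: 16.22
tool_pos: [0.5053, 0.2926, 0.0517]
tool_rot: [-180.0, -0.6, 24.3]
force: [-1.3, -0.1, -0.0]
grip_width: 0.0475
```

Run:
```python
from plan import *
show();p,r,o=cur();rows(p,r,[(np.array([.50,.2915,.054]),down(-65.5),1)],-.1)
```

```text
t 16.22 p [0.5053 0.2926 0.0517] rpy [-180.    -0.6   24.3] q [ -22.1   19.5  -12.4  104.1    5.    56.3 -102.2] F [-1.3 -0.1 -0. ] w 0.0475
1 rows
-0.005 -0.001 -0.002 -0.001 -0.020 -0.006 -0.1
```

Request:
servo_tool(moves="-0.003 -0.001 -0.001 0 -0.01 0 0.1; -0.002 0 -0.001 0 -0.01 0 0.3; 0 0 0 0 0 0 0.5; 0 0 0 0 0 0 0.7; 0 0 0 0 0 0 1; 0 0 0 0 0 0 1; 0 0 0 0 0 0 1; 0 0 0 0 0 0 1", squeeze=20)

```text
time_s: 16.88
tool_pos: [0.5005, 0.2922, 0.0553]
tool_rot: [-179.9, -0.1, 24.4]
force: [0.3, -0.6, -1.3]
grip_width: 0.0118
```

Run:
```python
from plan import *
show();p,r,o=cur();rows(p,r,[(p+[0,0,.02],r,4),(p+[0,0,.13],r,4)],1)
```

```text
t 16.88 p [0.5005 0.2922 0.0553] rpy [-1.799e+02 -1.000e-01  2.440e+01] q [ -22.2   19.1  -12.5  104.2    4.8   57.2 -102.2] F [ 0.3 -0.6 -1.3] w 0.0118
8 rows
0 0 -0.005 0 0 0 1; 0 0 -0.005 0 0 0 1; 0 0 -0.005 0 0 0 1; 0 0 -0.005 0 0 0 1; 0 0 -0.027 0 0 0 1; 0 0 -0.027 0 0 0 1; 0 0 -0.027 0 0 0 1; 0 0 -0.027 0 0 0 1
```

Request:
servo_tool(moves="0 0 -0.005 0 0 0 1; 0 0 -0.008 0 0 0 1; 0 0 -0.01 0 0 0 1; 0 0 -0.015 0 0 0 1; 0 0 -0.025 0 0 0 1; 0 0 -0.025 0 0 0 1; 0 0 -0.025 0 0 0 1; 0 0 -0.01 0 0 0 1", squeeze=30)

```text
time_s: 17.55
tool_pos: [0.4984, 0.2909, 0.1847]
tool_rot: [-180.0, 0.3, 24.4]
force: [1.3, 0.5, -0.1]
grip_width: 0.0118
```

Run:
```python
from plan import *
show();p,r,o=cur()
s=tw([-70,118,87]);print(s)
rows(p,r,[(np.array([s[0],s[1],.185]),down(-13+.6),10)],1)
```

```text
t 17.55 p [0.4984 0.2909 0.1847] rpy [-180.     0.3   24.4] q [ -21.5   12.   -12.9   97.     2.7   71.6 -100.7] F [ 1.3  0.5 -0.1] w 0.0118
[0.55973832 0.10302224 0.087     ]
10 rows
-0.002 0.020 0 -0.001 0.001 -0.186 1; -0.004 0.019 0 -0.001 0.001 -0.186 1; -0.006 0.019 0 -0.001 0.001 -0.186 1; -0.007 0.018 0 -0.001 0.001 -0.186 1; -0.009 0.018 0 -0.001 0.001 -0.186 1; -0.011 0.017 0 -0.001 0.001 -0.186 1; -0.012 0.016 0 -0.001 0.001 -0.186 1; -0.014 0.014 0 -0.001 0.001 -0.186 1; -0.015 0.013 0 -0.001 0.001 -0.186 1; -0.016 0.012 0 -0.001 0.001 -0.186 1
```

Request:
servo_tool(moves="-0.002 0.020 0 0 0 -0.186 1; -0.004 0.019 0 0 0 -0.186 1; -0.006 0.019 0 0 0 -0.186 1; -0.007 0.018 0 0 0 -0.186 1; -0.009 0.018 0 0 0 -0.186 1; -0.011 0.017 0 0 0 -0.186 1; -0.012 0.016 0 0 0 -0.186 1; -0.014 0.014 0 0 0 -0.186 1; -0.015 0.013 0 0 0 -0.186 1; -0.012 0.009 0 0 0 -0.13 1; 0 0 0 0 0 0 1")

```text
time_s: 18.47
tool_pos: [0.5661, 0.104, 0.1925]
tool_rot: [179.7, -0.3, 79.0]
force: [-0.1, -1.8, 0.8]
grip_width: 0.0115
```

Run:
```python
from plan import *
show();p,r,o=cur()
s=tw([-70,118,87])
rows(p,r,[(np.array([.5593,.1029,.165]),down(-13),4)],1)
```

```text
t 18.47 p [0.5661 0.104  0.1925] rpy [179.7  -0.3  79. ] q [ -4.2  10.8  -9.8  97.3   1.8  71.6 -25.4] F [-0.1 -1.8  0.8] w 0.0115
4 rows
-0.001 -0.002 0.007 0.003 -0.003 0.018 1; -0.001 -0.002 0.007 0.003 -0.003 0.018 1; -0.001 -0.002 0.007 0.003 -0.003 0.018 1; -0.001 -0.002 0.007 0.003 -0.003 0.018 1
```

Request:
servo_tool(moves="-0.001 -0.002 0.007 0.003 -0.003 0.018 1; -0.001 -0.002 0.007 0.003 -0.003 0.018 1; -0.001 -0.002 0.006 0.003 -0.003 0.018 1; 0 -0.001 0.003 0 -0.003 0.014 1; 0 0 0 0 0 0 1")

```text
time_s: 18.88
tool_pos: [0.5557, 0.1066, 0.1665]
tool_rot: [-179.9, -0.0, 76.7]
force: [0.4, -0.1, -0.4]
grip_width: 0.0117
```

Run:
```python
from plan import *
show();p,r,o=cur()
rows(p,r,[(np.array([.5593,.1029,.155]),down(-13),4)],1)
for n in("side","top"):
    c=env.read_camera(n);np.savez(n+"8.npz",**c);crop(c,*((280,430,150,260) if n=="side" else (260,390,150,260)),5,f"pics/{n}8.png")
    k=R.from_euler('z',-13,degrees=True)
    if n=="side":
        im=cv2.imread("pics/side8.png")
        for X in ([-70,118,87],):
            q=(proj(c,tw(X))[0]-[280-.4,150-.4])*5;print("slot px",q)
        # key tip predicted
        tip=r.apply([0,0,.0513])+p;print("tip",tip,(proj(c,tip)[0]-[280-.4,150-.4])*5)
```

```text
t 18.88 p [0.5557 0.1066 0.1665] rpy [-179.9   -0.    76.7] q [ -4.7  11.1  -9.9 100.    1.9  69.1 -28.4] F [ 0.4 -0.1 -0.4] w 0.0117
4 rows
-0.001 0.001 0.003 -0.001 0 -0.003 1; -0.001 0.001 0.003 -0.001 0 -0.003 1; -0.001 0.001 0.003 -0.001 0 -0.003 1; -0.001 0.001 0.003 -0.001 0 -0.003 1
slot px [293.77274377 388.72379184]
tip [0.55562887 0.10664659 0.11524556] [302.84672954 343.39041493]
```

View pics/side8.png

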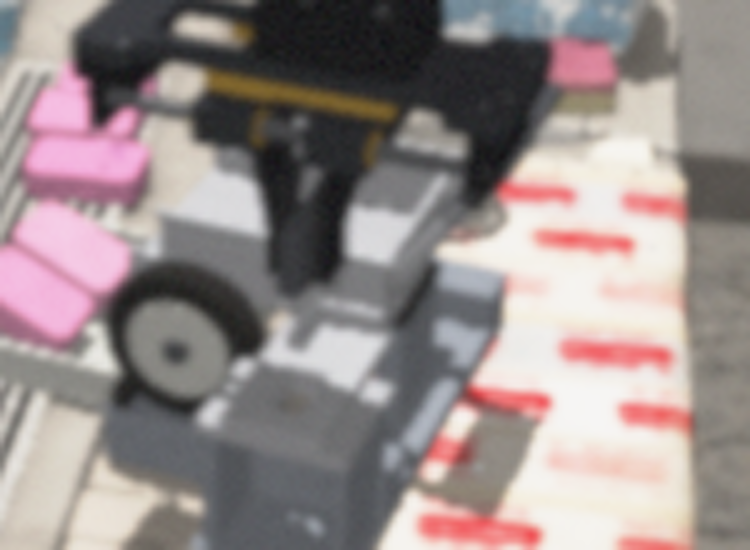

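Run:
```python
from plan import *
c=load("side8.npz");p=np.array([.5557,.1066,.1665])
b=(310,375,190,245)
im=cv2.resize(c["img"][b[2]:b[3],b[0]:b[1],::-1],None,fx=10,fy=10,interpolation=cv2.INTER_CUBIC)
f=R.from_euler('z',-13,degrees=True)
def d(X,col):
    q=(proj(c,X)[0]-[b[0]-.4,b[2]-.4])*10;cv2.circle(im,tuple(int(v) for v in q),4,col,-1)
k=p-[0,0,.0513]
for z in(0,.008,.028,.033,.067): d(k+[0,0,z],(0,255,0))
for sx in(-1,1): d(k+f.apply([0,sx*.013,0]),(0,0,255));d(k+f.apply([0,sx*.016,.030]),(255,0,0))
s=tw([-70,118,87])
for sx in(-1,1):
    for sy in(-1,1): d(s+f.apply([sx*.0085,sy*.017,0]),(255,0,255))
cv2.imwrite("pics/z8.png",im)
```

```text
(no output)
```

View pics/z8.png

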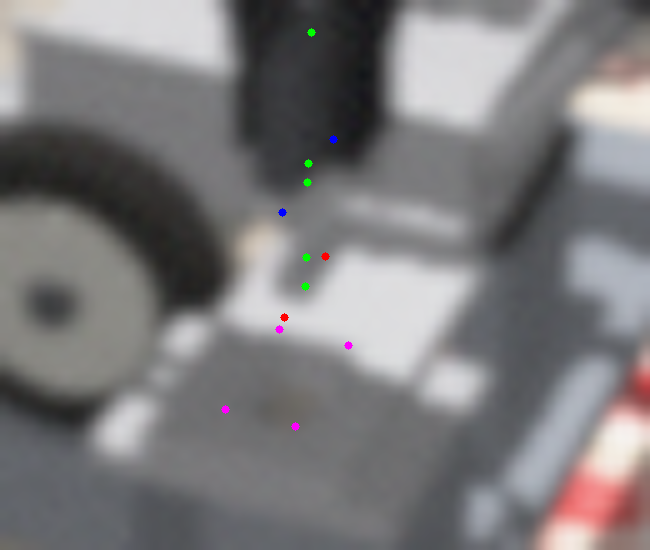

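View pics/top8.png

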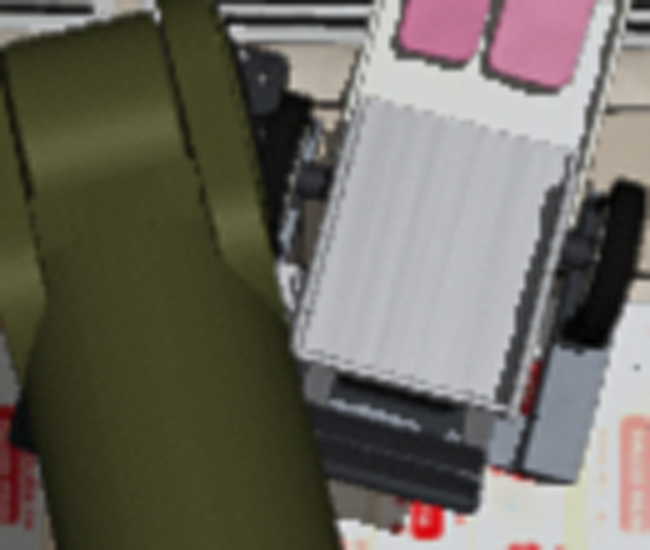

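Request:
servo_tool(moves="-0.002 0.002 0.004 0 0 -0.004 1; -0.001 0.002 0.004 0 0 -0.004 1; -0.001 0.001 0.004 0 0 0 1; 0 0 0.003 0 0 0 1; 0 0 0 0 0 0 1")

```text
time_s: 19.4
tool_pos: [0.5616, 0.1021, 0.1518]
tool_rot: [180.0, -0.1, 77.0]
force: [-0.1, -0.4, -0.9]
grip_width: 0.0115
```

Run:
```python
from plan import *
show();p,r,o=cur()
rows(p,r,[(np.array([.5593,.1029,p[2]]),down(-13),1)],1)
```

```text
t 19.4 p [0.5616 0.1021 0.1518] rpy [ 1.8e+02 -1.0e-01  7.7e+01] q [ -4.4  12.2  -9.7 100.5   2.1  67.3 -27.6] F [-0.1 -0.4 -0.9] w 0.0115
1 rows
0 -0.002 0 0.002 -0.004 0.001 1
```

Request:
servo_tool(moves="0 -0.002 0 0 0 0 1; 0 -0.0005 0.003 0 0 0 1; 0 0 0.004 0 0 0 1; 0 0 0.004 0 0 0 1; 0 0 0 0 0 0 1")

```text
time_s: 19.82
tool_pos: [0.559, 0.1025, 0.1397]
tool_rot: [180.0, -0.1, 77.0]
force: [-0.3, -0.8, -1.9]
grip_width: 0.0118
```

Run:
```python
from plan import *
show();p,r,o=cur()
rows(p,r,[(np.array([.5593,.1029,p[2]]),down(-13),1)],1)
```

```text
t 19.82 p [0.559  0.1025 0.1397] rpy [ 1.8e+02 -1.0e-01  7.7e+01] q [ -4.4  12.6  -9.7 101.6   2.2  65.9 -27.8] F [-0.3 -0.8 -1.9] w 0.0118
1 rows
0.001 0 0 0.002 -0.005 0 1
```

Request:
servo_tool(moves="0 0 0.004 0 0 0 1; 0 0 0.004 0 0 0 1; 0 0 0.004 0 0 0 1; 0 0 0 0 0 0 1")

```text
time_s: 20.15
tool_pos: [0.5589, 0.1025, 0.1263]
tool_rot: [180.0, -0.1, 77.0]
force: [-0.4, -0.0, -1.0]
grip_width: 0.0117
```

Run:
```python
from plan import *
show();p,r,o=cur()
rows(p,r,[(np.array([.5593,.1029,p[2]]),down(-13),1)],1)
c=env.read_camera("side");np.savez("side9.npz",**c);crop(c,310,375,190,245,10,"pics/side9.png")
```

```text
t 20.15 p [0.5589 0.1025 0.1263] rpy [ 1.8e+02 -1.0e-01  7.7e+01] q [ -4.5  13.3  -9.7 102.4   2.3  64.5 -27.9] F [-0.4 -0.  -1. ] w 0.0117
1 rows
0 0 0 0.001 -0.005 0 1
```

View pics/side9.png

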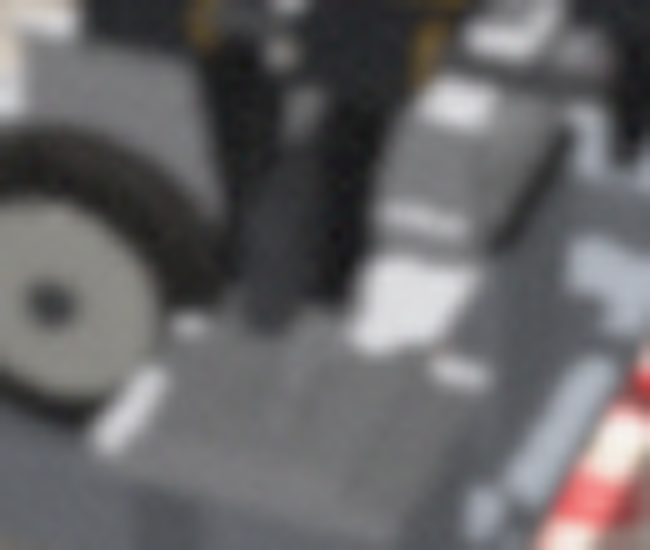

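Request:
servo_tool(moves="0 0 0.004 0 0 0 1; 0 0 0.004 0 0 0 1; 0 0 0.003 0 0 0 1; 0 0 0 0 0 0 1")

```text
time_s: 20.53
tool_pos: [0.5595, 0.1027, 0.1148]
tool_rot: [179.9, -0.2, 77.0]
force: [-0.7, 0.0, -0.9]
grip_width: 0.0117
```

Request:
servo_tool(moves="0 0 0.003 0 0 0 1; 0 0 0 0 0 0 1")

```text
time_s: 20.7
tool_pos: [0.5593, 0.1027, 0.1114]
tool_rot: [179.9, -0.2, 77.0]
force: [0.0, -0.6, -1.1]
grip_width: 0.0119
```

Request:
servo_tool(moves="0 0 0.0015 0 0 0 1; 0 0 0 0 0 0 1")

```text
time_s: 20.87
tool_pos: [0.5594, 0.1027, 0.1097]
tool_rot: [179.9, -0.2, 77.0]
force: [0.0, 1.2, -0.5]
grip_width: 0.0118
```

Request:
servo_tool(moves="0 0 0.0015 0 0 0 1; 0 0 0 0 0 0 1")

```text
time_s: 21.03
tool_pos: [0.5596, 0.1027, 0.1082]
tool_rot: [179.9, -0.2, 77.0]
force: [0.3, 0.0, -0.8]
grip_width: 0.0117
```

Request:
servo_tool(moves="0 0 0.0015 0 0 0 1; 0 0 0 0 0 0 1")

```text
time_s: 21.2
tool_pos: [0.5597, 0.1028, 0.1068]
tool_rot: [179.9, -0.2, 77.0]
force: [-0.1, 0.0, -1.6]
grip_width: 0.0116
```

Request:
servo_tool(moves="0 0 0.0015 0 0 0 1; 0 0 0 0 0 0 1")

```text
time_s: 21.37
tool_pos: [0.5603, 0.1029, 0.1064]
tool_rot: [179.8, -0.2, 77.0]
force: [0.3, 0.9, -0.2]
grip_width: 0.0119
```

Request:
servo_tool(moves="0 0 0.002 0 0 0 1; 0 0 0 0 0 0 1")

```text
time_s: 21.53
tool_pos: [0.5609, 0.1031, 0.1066]
tool_rot: [179.7, -0.2, 77.0]
force: [0.0, 0.4, -1.8]
grip_width: 0.0115
```

Run:
```python
from plan import *
show()
c=env.read_camera("side");crop(c,310,375,180,245,9,"pics/side10.png")
```

```text
t 21.53 p [0.5609 0.1031 0.1066] rpy [179.7  -0.2  77. ] q [ -4.6  14.4  -9.7 103.4   2.6  62.  -28.1] F [ 0.   0.4 -1.8] w 0.0115
```

View pics/side10.png

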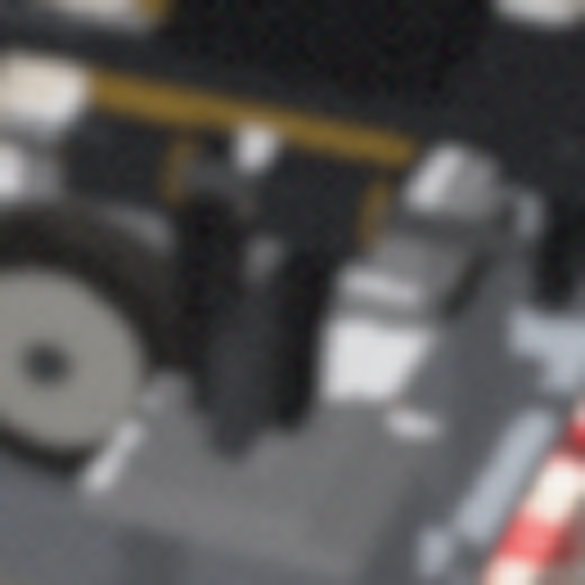

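Request:
servo_tool(moves="0 -0.001 0 0.002 0 -0.1 1; 0 0 0 0.002 0 -0.15 1; 0 0 0 0 0 -0.15 1; 0 0 0 0 0 -0.15 1; 0 0 0 0 0 0 1")

```text
time_s: 22.0
tool_pos: [0.5602, 0.1046, 0.1061]
tool_rot: [179.7, -0.3, 93.5]
force: [-0.9, -0.4, 0.9]
grip_width: 0.0117
```

Run:
```python
from plan import *
show();p,r,o=cur()
rows(p,r,[(np.array([.5597,.1028,.1064]),R.from_euler('xyz',[180,0,o["tool_rot"][2]],degrees=True),1)],1)
```

```text
t 22.0 p [0.5602 0.1046 0.1061] rpy [179.7  -0.3  93.5] q [ -2.9  14.6 -11.7 103.4   3.1  62.  -12.1] F [-0.9 -0.4  0.9] w 0.0117
1 rows
-0.002 -0.001 0 0.010 -0.009 0 1
```

Request:
servo_tool(moves="-0.001 0 0 0.005 0 -0.15 1; -0.001 0 0 0 0 -0.15 1; 0 0 0 0 0 -0.15 1; 0 0 0 0 0 -0.15 1; 0 0 0 0 0 0 1")

```text
time_s: 22.42
tool_pos: [0.5603, 0.107, 0.1062]
tool_rot: [179.6, -0.5, 110.9]
force: [0.6, -1.5, 1.0]
grip_width: 0.0117
```

Run:
```python
from plan import *
show();p,r,o=cur()
rows(p,r,[(np.array([.5597,.1028,.1064]),R.from_euler('xyz',[180,0,o["tool_rot"][2]],degrees=True),1)],1)
```

```text
t 22.42 p [0.5603 0.107  0.1062] rpy [179.6  -0.5 110.9] q [ -1.   14.8 -13.9 103.2   3.4  62.1   4.9] F [ 0.6 -1.5  1. ] w 0.0117
1 rows
-0.004 -0.002 0 0.013 -0.018 0 1
```

Request:
servo_tool(moves="-0.003 -0.001 0 0.005 -0.005 -0.15 1; -0.002 -0.001 0 0.005 -0.005 -0.15 1; -0.002 -0.001 0 0 0 -0.15 1; -0.001 -0.001 0 0 0 -0.15 1; 0 0 0 0 0 0 1")

```text
time_s: 22.83
tool_pos: [0.5605, 0.0996, 0.1061]
tool_rot: [179.7, -0.2, 127.8]
force: [-1.2, -0.1, 1.3]
grip_width: 0.0117
```

Run:
```python
from plan import *
show();p,r,o=cur()
rows(p,r,[(np.array([.5597,.1028,.1064]),R.from_euler('xyz',[180,0,o["tool_rot"][2]],degrees=True),1)],1)
```

```text
t 22.83 p [0.5605 0.0996 0.1061] rpy [179.7  -0.2 127.8] q [  1.2  14.9 -15.7 103.2   4.1  62.3  21.9] F [-1.2 -0.1  1.3] w 0.0117
1 rows
0.003 0.001 0 0.010 -0.008 0 1
```

Request:
servo_tool(moves="0.001 0.001 0 0.005 0 -0.15 1; 0.001 0 0 0.005 0 -0.15 1; 0 0 0 0 0 -0.15 1; 0 0 0 0 0 -0.15 1; 0 0 0 0 0 0 1")

```text
time_s: 23.25
tool_pos: [0.561, 0.1008, 0.1062]
tool_rot: [179.9, -0.1, 144.2]
force: [0.6, 1.1, -0.3]
grip_width: 0.012
```

Run:
```python
from plan import *
show();p,r,o=cur()
rows(p,r,[(np.array([.5597,.1028,.1064]),R.from_euler('xyz',[180,0,o["tool_rot"][2]],degrees=True),1)],1)
```

```text
t 23.25 p [0.561  0.1008 0.1062] rpy [ 1.799e+02 -1.000e-01  1.442e+02] q [  2.7  15.3 -17.8 102.9   5.1  62.6  37.4] F [ 0.6  1.1 -0.3] w 0.012
1 rows
0.002 0.001 0 0.003 -0.003 0 1
```

Request:
servo_tool(moves="0.001 0 0 0 0 -0.15 1; 0 0 0 0 0 -0.15 1; 0 0 0 0 0 -0.15 1; 0 0 0 0 0 -0.15 1; 0 0 0 0 0 -0.15 1; 0 0 0 0 0 0 1")

```text
time_s: 23.75
tool_pos: [0.5605, 0.1063, 0.1061]
tool_rot: [179.5, -0.1, 164.7]
force: [-0.1, 1.4, 0.2]
grip_width: 0.0117
```

Run:
```python
from plan import *
show();p,r,o=cur()
rows(p,r,[(np.array([.5597,.1028,.1064]),R.from_euler('xyz',[180,0,167],degrees=True),1)],1)
```

```text
t 23.75 p [0.5605 0.1063 0.1061] rpy [ 1.795e+02 -1.000e-01  1.647e+02] q [  4.8  15.5 -20.6 102.9   5.6  62.5  57.1] F [-0.1  1.4  0.2] w 0.0117
1 rows
0 -0.004 0 0.016 -0.002 -0.079 1
```

Request:
servo_tool(moves="0 -0.002 0 0.01 0 -0.06 1; 0 -0.001 0 0.005 0 -0.025 1; 0 0 0.001 0 0 0 1; 0 0 0 0 0 0 1")

```text
time_s: 24.08
tool_pos: [0.56, 0.1031, 0.1062]
tool_rot: [-180.0, -0.0, 166.6]
force: [0.3, -0.0, -0.6]
grip_width: 0.0118
```

Run:
```python
from plan import *
show();p,r,o=cur()
rows(p,r,[(np.array([.5597,.1028,.1064]),R.from_euler('xyz',[180,0,167],degrees=True),1)],1)
c=env.read_camera("side");crop(c,310,375,180,245,9,"pics/side11.png")
```

```text
t 24.08 p [0.56   0.1031 0.1062] rpy [-180.    -0.   166.6] q [  4.9  15.5 -20.7 102.9   6.1  62.7  58.7] F [ 0.3 -0.  -0.6] w 0.0118
1 rows
0 0 0 -0.001 0 -0.015 1
```

View pics/side11.png

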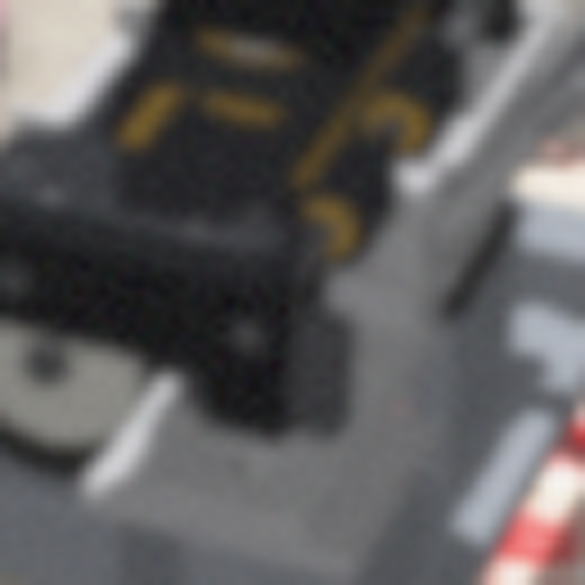

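Bar now lies along the stand's x, tool at 166.6° (target 167°). Open partly (the side wall is near) and back up.

Request:
servo_tool(moves="0 0 0 0 0 0 0.6; 0 0 0 0 0 0 0.4; 0 0 0 0 0 0 0.3; 0 0 0 0 0 0 0.3; 0 0 -0.005 0 0 0 0.3; 0 0 -0.01 0 0 0 0.3; 0 0 -0.015 0 0 0 0.3; 0 0 -0.02 0 0 0 0.3; 0 0 -0.02 0 0 0 0.3; 0 0 -0.025 0 0 0 0.3; 0 0 -0.025 0 0 0 0.3; 0 0 -0.025 0 0 0 0.3")

```text
time_s: 25.13
tool_pos: [0.556, 0.1009, 0.254]
tool_rot: [-179.6, -0.7, 166.3]
force: [0.9, -0.1, -0.6]
grip_width: 0.0307
```

Request:
servo_tool(moves="0 0.01 -0.02 0 0 0 0.3; 0 0.03 -0.01 0 0 0 0; 0 0.035 0 0 0 0 -0.3; 0 0.035 0 0 0 0 -0.6; 0 0.035 0 0 0 0 -1; 0 0.035 0 0 0 0 -1; 0 0.02 0 0 0 0 -1; 0 0 0 0 0 0 -1")

```text
time_s: 25.8
tool_pos: [0.6112, 0.2991, 0.3036]
tool_rot: [179.8, 0.6, 165.5]
force: [-0.4, -0.3, 0.5]
grip_width: 0.0696
```

```bash
python3 - <<'E'
from plan import *
show()
for n in("side","top"):
    c=env.read_camera(n);np.savez(n+"12.npz",**c);crop(c,*((240,400,130,270) if n=="side" else (190,450,120,270)),5 if n=="side" else 3,f"pics/{n}12.png")
a=load("side0.npz");b=load("side12.npz")
s=load("top12.npz");W=cloud(s)
E
sed -i 's/t=load("top0.npz")/t=load("top12.npz")/;s/s=load("side0.npz")/s=load("side12.npz")/' fit.py; python3 fit.py
python3 - <<'E'
from h import *
for n in("top12.npz","side12.npz"):
    c=load(n);W=cloud(c).reshape(-1,3)
    m=(abs(W[:,0]-.56)<.04)&(abs(W[:,1]-.103)<.04)&(W[:,2]>.10)&(W[:,2]<.15)
    p=W[m];print(n,m.sum(),cv2.minAreaRect((p[:,:2]*1000).astype(np.float32)) if m.sum()>5 else '',np.percentile(p[:,2],95) if m.sum() else '')
E
```

```text
t 25.8 p [0.6112 0.2991 0.3036] rpy [179.8   0.6 165.5] q [-10.2  22.6 -25.9  71.6   9.9  87.4  40.9] F [-0.4 -0.3  0.5] w 0.0696
wl 240 (array([606.8,  54. ]), array([91.2, 39.5]), 9.2) [614.34310572  54.77511258 110.81033964]
wr 257 (array([580.7, -99.8]), array([44.7, 74.1]), 76.3) [ 579.93260065 -109.63051203  111.30954034]
lug 830 (array([558.4,  88.5]), array([101.3,  85.5]), 89.3) [556.18858804  89.92877749  86.53392387]
handle 620 (array([478.6,  -7.6]), array([ 57.7, 113.3]), 0.7) [476.6624343   -1.12178695 165.97046978]
hplane [ 0.76172759 -0.18226454  0.62173203] [0.47494029 0.0016934  0.16886961]
block 0 (array([0., 0.]), array([0., 0.]), 0.0) [nan nan nan]
bar 0 (array([0., 0.]), array([0., 0.]), 0.0) [nan nan nan]
tray 398 (array([709.5, -57.9]), array([130.5,  77. ]), 75.3)
pot 152 (array([ 509.4, -214.4]), array([69.6, 68.7]), 45.8)
spare 250 (array([644., 252.]), array([36., 71.]), 75.5)
side key 0.028 845 (array([500.1, 291.7]), array([77.1, 59.3]), 27.6) [499.10216209 293.60929799  35.22322848] 0.03932537984330575
top12.npz 127 ((571.4254760742188, 91.9703063964843
[... 285 characters left out ...]
,255,.028,.044);print("block",len(p),rect(p),p.mean(0)*1000)
  ret = um.true_divide(
fit.py:14: RuntimeWarning: Mean of empty slice.
  p=reg(195,250,205,255,.055,.085);print("bar",len(p),rect(p),p.mean(0)*1000)
fit.py:21: RuntimeWarning: Mean of empty slice.
  p=w[(w[:,2]>z0)&(w[:,2]<z1)];print("side key",z0,len(p),rect(p),p.mean(0)*1000,p[:,2].max())
Traceback (most recent call last):
  File "fit.py", line 21, in <module>
    p=w[(w[:,2]>z0)&(w[:,2]<z1)];print("side key",z0,len(p),rect(p),p.mean(0)*1000,p[:,2].max())
                                                                                   ~~~~~~~~~~^^
ValueError: zero-size array to reduction operation maximum which has no identity
```

View pics/side12.png

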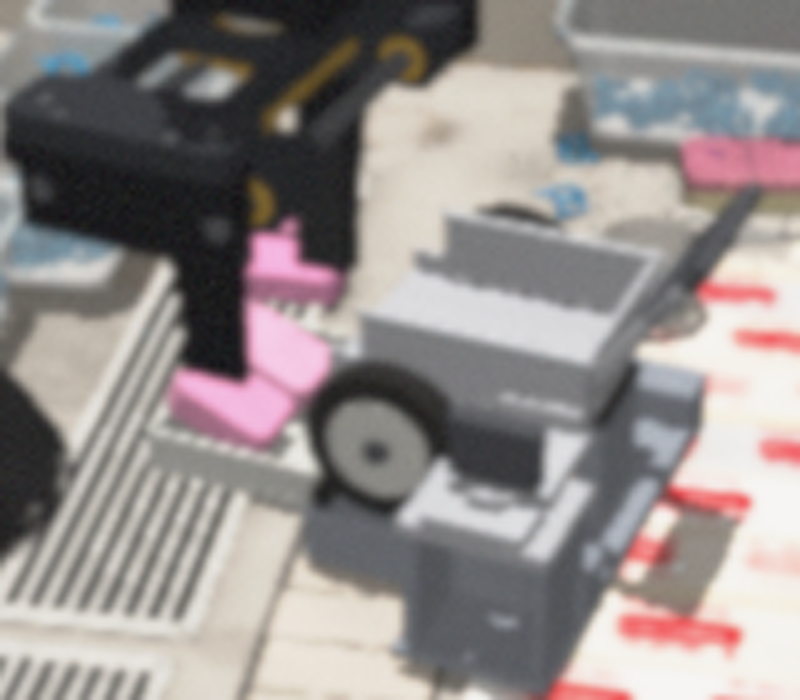

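View pics/top12.png

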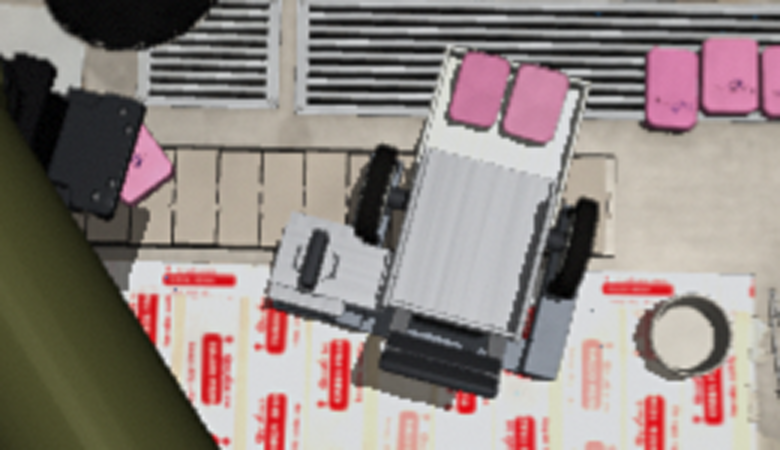

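Run:
```python
from h import *
for n in("top12.npz","side12.npz"):
    W=cloud(load(n)).reshape(-1,3)
    c,s=np.cos(np.radians(-13)),np.sin(np.radians(-13));d=W[:,:2]-[.6014,-.0277]
    X=c*d[:,0]+s*d[:,1];Y=-s*d[:,0]+c*d[:,1]
    m=(abs(X+70)<40)&(Y>90)&(Y<150)&(W[:,2]>.103)&(W[:,2]<.15)
    p=np.stack([X[m],Y[m]],1)*1000
    m=(abs(d[:,0]*c+d[:,1]*s+.07)<.04)&(Y>.09)&(Y<.15)&(W[:,2]>.105)&(W[:,2]<.15)
    p=np.stack([X[m],Y[m]],1)*1000
    print(n,m.sum(),cv2.minAreaRect(p.astype(np.float32)),np.percentile(W[m,2],[50,90,98]))
```

```text
top12.npz 108 ((-71.22001647949219, 117.59165954589844), (12.020977973937988, 45.37851333618164), 89.5978775024414) [0.12571756 0.12885816 0.13082652]
side12.npz 201 ((-59.5411376953125, 116.25018310546875), (21.70639419555664, 68.78895568847656), 72.38581085205078) [0.11894326 0.12596557 0.12671191]
```

Bar centre is (-71, 117.6) in the stand frame, along x within 1°, top at 126 mm as it should be (59 + 67). The arm is clear, so I'm handing in.

Run:
```python
from plan import *
show();print(env.sign_off())
```

```text
t 25.9 p [0.6116 0.2948 0.3038] rpy [180.    0.6 165.3] q [-10.   22.4 -25.7  71.7  10.   87.5  41. ] F [-0.3 -0.6 -0.2] w 0.0772
the job is handed in; nothing more can be done
None
```

The job is done and was handed in at 25.9 s, with the arm clear of everything.

**What I did**
- I gripped the skip by its handle, tipped it to about 1.04 rad and held it there for about 0.7 s. Both moulds slid out into the tray.
- I then lowered the skip to about 0.09 rad in the grip. Joint 2 was at its limit there, so I let it down the rest of the way by opening the fingers slowly under the handle.
- I took the key from its block, passed it through the slot until the collar stopped on the lug, turned it a quarter turn and let go.

**Last checks from the camera images**
- **Moulds:** both lie flat in the tray.
- **Skip:** the handle and lug are within about 1 mm of their starting positions, so it is fully down.
- **Key:** its bar lies along the stand's x to within 1° in the top view, centred at (-71, 118) mm. Its top is at about 126 mm, as expected with the collar on the lug.
- **Pot:** within 1 mm of where it started.
- **Wrist force:** the readings I took stayed below about 12 N.

**Checks that disagreed or were incomplete**
- The side camera's depth fit of the key bar (centre x -60 mm, turned 18°) disagreed with the top view. It was probably picking up other points nearby, so I relied on the top view and the picture.
- The arm partly hid the spare mould in the last top picture, so I couldn't re-measure its full outline. The arm never came near it at bench height.
- The key's collar stopped about 4 mm lower than I first worked out. I had assumed the key stood on the bottom of its slot, but its collar was resting on the block; with that corrected, the height agrees.

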